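# Refit the bench flour-dust extractor

### The job

Get the flour-dust extractor ready for work: stand the pleated filter cartridge upright in its round cradle and swing the clamp bar right down over it until the bar is level and the cartridge is pressed home, and push the elbow suction pipe down over the spigot until it rests on the collar and the spring button has popped out through the hole in its cuff. Leave the straight pipe, the flour shaker, the bread roll, the scraper and the seed jar standing where they are.

Things in the scene. Friction and masses are not known exactly. Their poses are not given: they have to be found in the camera images.
- extractor: bench flour-dust extractor, fixed to the table, upright. Origin: centre of the underside of its deck block (200 mm along x, 300 mm along y, deck top 70 mm up); +x points to the motor drum at the rear (from x = 100 to 230 mm, 156 mm high at most with its handle), +y to the cradle's side, z up. The cradle is at (0, 70) mm, the spigot at (0, -85) mm. Only two posts, 195 mm high, carry the clamp's hinge at (0, 130) mm
- cradle (a point): where the middle of the cartridge's underside lies when it is pressed home: axis of the round cradle cup, 74 mm above the table. The cup's wall is 30 mm high (rim 100 mm above the table), inside 60 mm wide, outside 80 mm. A sprung seat inside holds a cartridge that is just set down 8 mm above home; it gives way to 2 N at first and 5 N at home
- clamp (a joint): angle of the hinged clamp bar: 0 = closed, bar level over the cradle, its rubber pad holding the cartridge down at home; about 1.57 = upright; up to 2.0 = open, leaning away from the cradle. It stays where it is left (stiff hinge, 0.3 N m) and needs some 5 N at the handle to close
- clamp_pivot (a point): the clamp's hinge, 185 mm above the table; its axis runs along the extractor's x
- clamp_handle (a point): middle of the round black cross handle at the free end of the clamp bar (14 mm thick, 60 mm long, parallel to the hinge), 112 mm from the hinge. The bar between is 18 mm wide and 10 mm thick. At angle t the handle lies, from the hinge, 112 mm x cos t towards the extractor's -y and 112 mm x sin t up
- spigot (a point): root of the upright round spigot, on its axis, on top of the flat collar (52 mm wide, 80 mm above the table) on which the pipe's lower end comes to rest. The spigot is 30 mm thick and rises 55 mm above this point; its top 12 mm taper to 18 mm
- button_spot (a point): place of the spring button on the spigot, 22 mm above the root, where the hole of a fitted pipe comes to lie: 18 mm from the spigot's axis on the extractor's -y side. The button is a 7 mm wide steel nub, 12 mm tall, standing out 5.5 mm, ramped above and square below; a pipe pushed down over it presses it in (some 10 N down)
- button (a joint): travel of the spring button in m: 0 = sprung out, 0.003 to 0.006 = held in by a pipe's wall; back to 0 when it has popped out through the hole
- pipe: suction pipe, standing upright on its open lower end: round pipe 36 mm thick with an elbow at the top from which a short nozzle with a bell mouth (48 mm wide) points level along the pipe's own -y, 70 mm out; the pipe is straight up to 98 mm, the nozzle's axis is 120 mm up, the whole 144 mm tall, 0.22 kg or so. Its lowest 60 mm are a faceted grey cuff, 40 mm across flats, 32 mm inside. Origin: centre of its lower end; z up. Fitted, its axes agree with the extractor's
- pipe_hole (a point): centre of the hole in the cuff's wall (13 mm wide, 15 mm tall), 22 mm above the pipe's lower end, on its -y side, straight below the nozzle
- cartridge: pleated paper filter cartridge standing upright, round, 56 mm thick (52 mm between its two black end caps, each 12 mm high), 100 mm tall, 0.15 kg or so. Origin: centre of its underside; z up
- straight_pipe: bystander: straight pipe, 36 mm thick, 150 mm tall, standing on a faceted grey cuff 40 mm across; no elbow and no hole. Origin: centre of its underside
- shaker: bystander: steel flour shaker with a loop handle and a domed top, 60 mm thick, 108 mm tall. Origin: centre of its underside
- roll: bystander: bread roll, 68 mm wide, 42 mm high. Origin: centre of its underside
- scraper: bystander: dough scraper lying flat, blade 120 x 85 mm with a 24 mm round wooden grip along one long edge. Origin: under the middle of the blade
- seed_jar: bystander: glass jar with a steel lid, 72 mm thick, 110 mm tall. Origin: centre of its underside
Things that resemble listed ones, but are neither listed nor needed, are in the scene too. Leave any green look-alike of the pipe alone.

How it is judged:
At the end, for the whole second after the job is handed in: Clamp within 0.06 rad of level; cartridge straight (0.08 rad) in the cradle, within 6 mm of its axis, under 4.5 mm above home; pipe straight (0.06 rad) on the spigot, within 5 mm of its axis, under 4 mm above the collar, hole within 7 mm of the button's place, button out (under 2 mm); both at rest (value of joint clamp below 0.06 rad and horizontal distance between cartridge and cradle below 0.006 m and z of cartridge in the frame of extractor below 0.0785 m and angle between the z axis of cartridge and the z axis of extractor, either way round below 0.08 rad and z of pipe in the frame of extractor below 0.084 m and horizontal distance between pipe and spigot below 0.005 m and distance between pipe_hole and button_spot below 0.007 m and angle between the z axis of pipe and the z axis of extractor, either way round below 0.06 rad and value of joint button below 0.002 m and linear speed of each of pipe, cartridge below 0.02 m/s); the robot touches nothing.
It fails at once if the straight pipe is pushed more than 40 mm away or tipped over (distance of straight_pipe from where it was at the start of the episode above 0.04 m or angle between straight_pipe's own z axis and vertical above 0.6 rad).
It fails at once if the flour shaker is pushed more than 40 mm away or tipped over (distance of shaker from where it was at the start of the episode above 0.04 m or angle between shaker's own z axis and vertical above 0.6 rad).
It fails at once if the seed jar or the scraper is pushed more than 40 mm away or tipped over (distance of any of seed_jar, scraper from where it was at the start of the episode above 0.04 m or angle between any of seed_jar, scraper's own z axis and vertical above 0.6 rad).
It fails at once if the bread roll is pushed more than 40 mm away or tipped over (distance of roll from where it was at the start of the episode above 0.04 m or angle between roll's own z axis and vertical above 0.6 rad).
It also fails if it takes over 64 s, if anything falls off the work surface, if the arm or the gripper's body presses on something with over 40 N, if the wrist force passes 120 N, or if a joint passes its speed limit or range.

### The arm

A 6-joint arm with a two-finger parallel gripper is mounted at the origin on the work surface. World frame = base frame: x ahead of the robot, y to its left, z up, the work surface at z = 0. Lengths are in m, angles in rad, forces in N, time in s.
With the tool pointing down it reaches from about 0.275 to 0.85 m from the base axis. Payload 5.2 kg.
Tool frame: the origin (TCP) lies midway between the tips of the shut fingers; the grasp point (between the pads) lies 19 mm behind it; z points along the fingers, x is the direction in which the jaws open and shut, and the axes are right-handed (so a half turn about z gives the same grasp; the last joint's range is limited). The gripper opens to 85 mm and grips with 20 to 120 N. Pads are 22 mm wide; open, the fingers measure 114 mm over their backs; the gripper's body (76 mm by 85 mm) begins 54 mm behind the grasp point. The pads swing forward as they close: fully open they stand 13 mm farther back than shut.
Start: joints at [-1.34, 0.259, 1.535, -0, 1.348, -0.203], TCP at [0.231, -0.499, 0.231] pointing down, gripper open.
Joint ranges: [-3.14, 3.14], [-0.91, 2.08], [0.19, 2.58], [-1.22, 4.36], [0.22, 2.71], [-3.12, 3.12]. Speed limits (rad/s): [2.57, 2.57, 3.14, 3.14, 3.14, 3.14].

### API

Orientations are given as a rotation vector (axis times angle).
In Python, from rig import * gives the robot as it stands.
- The arm moves only by the shell command python3 -m handwheel 'ROWS' [FORCE]. ROWS is JSON, a list of rows, each a list of 3 entries, a list of its own where there are three numbers: the shift along the world's x, y, z in mm, then the turn about the world's z in rad, then the closure, from -1 (fully open) to 1 (shut). In form: [[[tx, ty, tz], turn, claw], ...]. A call has 1 to 8 rows; each row shifts and turns the pose as measured when the row begins; what a row does not reach is not made up. A row lasts 1/8 s, in which the tool goes at most 62.5 mm and 10.7 degrees, less where a joint would pass 70% of its speed; a pose out of reach is approached as far as the arm can. A call with a gripper value outside its range is refused whole. The fingers move at their own pace and stop on an object; FORCE is the grip in N (left out, the last holds). Time passes only in rows, so rows that do not move let the fingers close. It gives the time, the measured TCP pose, the force and the opening at its end, in the units of the state.
- get_state(): the state, without advancing time (a new reading comes with each control period).
- capture(name): name is "scene" or "top" or "wrist"; returns the picture (480x640x3 uint8, red, green, blue); there is no depth.
- calibration(name): a dict with "fovy" (degrees; the focal length in pixels is half the picture's height over the tangent of half this angle, whatever the lens; pixels are square), "cx", "cy" (the principal point, pixels), "extrinsics" (4x4, takes a point from camera to world coordinates). Camera axes: x right, y down, z forward; pixel columns grow to the right and rows downward; lengths in m; the calibration is good to about 2 mm. A picture is of the moment at which its call begins: read the wrist's pose just before it. calibration takes no time and is no camera call; for the wrist camera it gives the pose at the moment of the call.
- close_job(): hands the job in, once; it reports no verdict.
The state is a dict: "clock": time; "joints": joint angles; "dq": joint speeds; "effort": joint torques, N m; "tcp_pos": TCP position; "eef_rot": TCP orientation; "ft_force": force on the tool from outside, world axes, zero at the start; "moment": the same for the moment, N m; "width": finger opening in m.
Only numpy, scipy, OpenCV 4.12 (cv2) and the standard library are available. Lean on these libraries where they do the work, as an engineer would, in place of code of your own. Each camera call takes 0.05 s, during which the arm holds its last target.

## Working session

There is one attempt and no reset: what is moved stays moved. The work goes in short steps, Python scripts to look and compute and a shell command to move; the robot and the scene stay as the last step left them, time stands still between calls to the robot, and variables do not carry over. Pictures are saved under pics/ and viewed, and the job is handed in when it is done.

```bash
ls; mkdir -p pics
python3 - <<'E'
from rig import *
import cv2, numpy as np
for n in ["scene","top","wrist"]:
    c=calibration(n); im=capture(n); cv2.imwrite(f"pics/{n}0.png",im[:,:,::-1])
    print(n,c["fovy"],c["cx"],c["cy"]); print(np.round(np.array(c["extrinsics"]),4).tolist())
print(get_state())
E
```

```text
pics
scene 56.20580557752256 316.2479189038466 241.34487582375763
[[-0.6587, 0.5888, -0.4685, 1.0484], [0.7524, 0.5213, -0.4027, 0.4466], [0.0071, -0.6177, -0.7864, 1.0733], [0.0, 0.0, 0.0, 1.0]]
top 47.62727895825827 324.45066802139075 231.02437514047614
[[0.0171, -0.9905, 0.1362, 0.3123], [-0.9998, -0.0162, 0.0072, -0.0342], [-0.0049, -0.1363, -0.9907, 1.5429], [0.0, 0.0, 0.0, 1.0]]
wrist 71.2946646896641 318.1659451549633 240.1224196324205
[[0.4198, -0.8611, -0.2869, 0.3041], [-0.9076, -0.399, -0.1306, -0.4652], [-0.002, 0.3153, -0.949, 0.3733], [0.0, 0.0, 0.0, 1.0]]
{'clock': 0.15, 'joints': array([-1.33982482e+00,  2.59146897e-01,  1.53582930e+00,  1.25021071e-05,
        1.34801017e+00, -2.02779626e-01]), 'dq': array([-6.00922229e-05, -4.01851929e-04, -1.41681374e-03,  1.14258945e-03,
       -1.16355046e-03, -3.57015967e-04]), 'effort': array([ 1.99836140e-03, -4.46386099e+01, -2.90819246e+01, -4.13560019e-04,
        8.11221194e-03, -4.55606676e-05]), 'tcp_pos': array([ 0.23109341, -0.49864851,  0.23068208]), 'eef_rot': array([-2.64658295e+00,  1.69087034e+00,  1.55585742e-03]), 'ft_force': array([-0.3431289 ,  0.28339519, -0.23042796]), 'moment': array([ 0.01713118,  0.0036008 , -0.08160876]), 'width': 0.08518273833536914}
```

View pics/scene0.png

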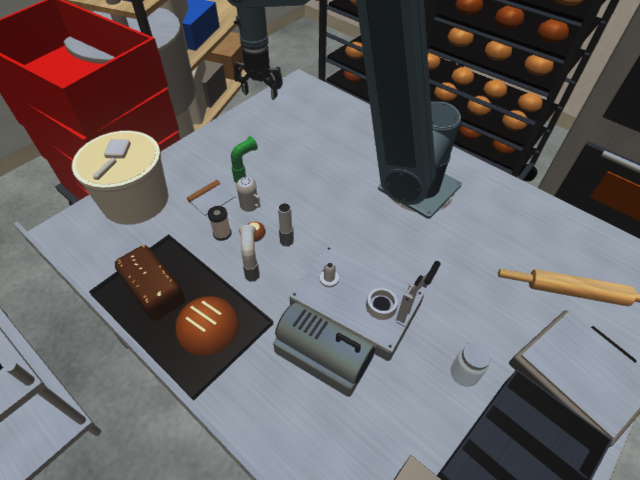

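View pics/top0.png

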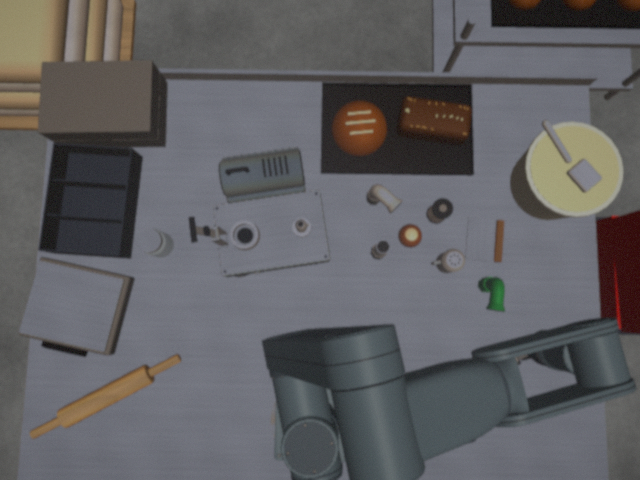

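View pics/wrist0.png

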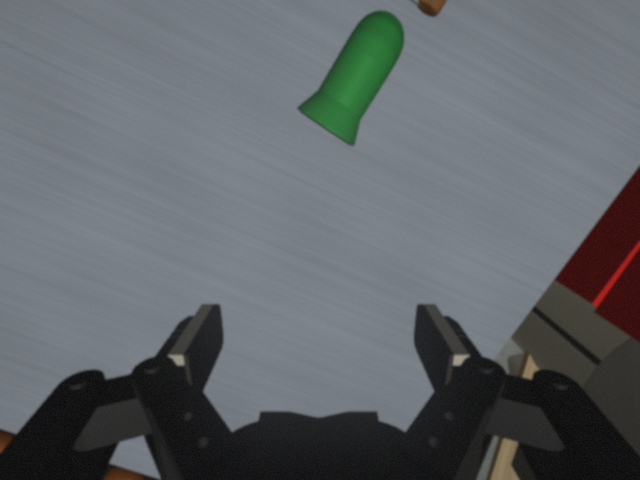

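Run:
```python
import cv2
a=cv2.imread('pics/scene0.png'); b=cv2.imread('pics/top0.png')
cv2.imwrite('pics/c1.png',cv2.resize(a[125:300,170:310],None,fx=4,fy=3.4,interpolation=2)) if 0 else cv2.imwrite('pics/c1.png',cv2.resize(a[130:290,170:330],None,fx=3.7,fy=3.7,interpolation=2))
cv2.imwrite('pics/c2.png',cv2.resize(a[220:400,260:500],None,fx=3.3,fy=3.3,interpolation=2))
cv2.imwrite('pics/c3.png',cv2.resize(b[130:290,140:350],None,fx=3.7,fy=3.7,interpolation=2))
cv2.imwrite('pics/c4.png',cv2.resize(b[165:325,345:545],None,fx=3.7,fy=3.7,interpolation=2))
```

```text
(no output)
```

View pics/c1.png

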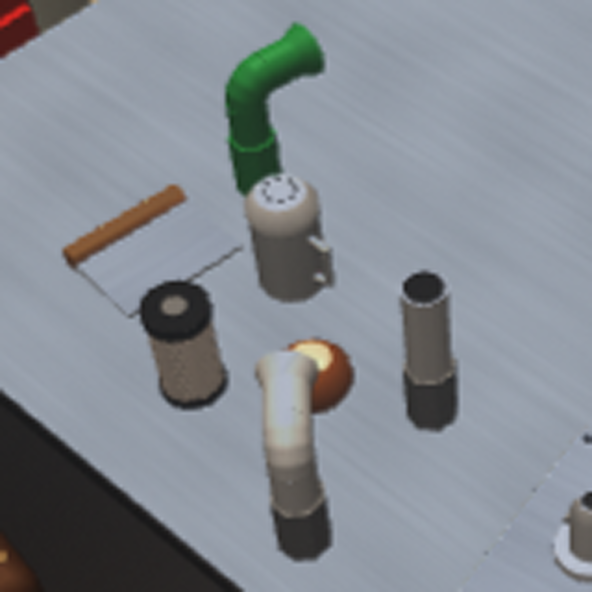

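View pics/c2.png

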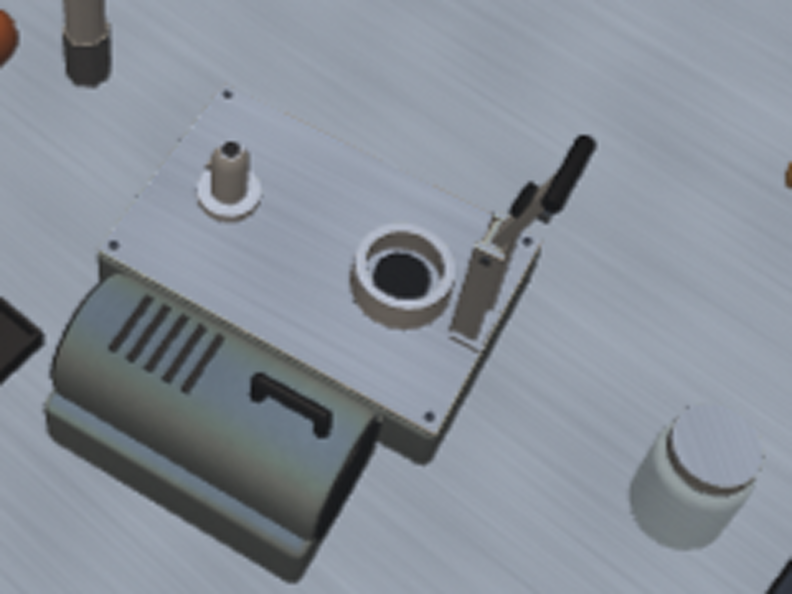

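View pics/c3.png

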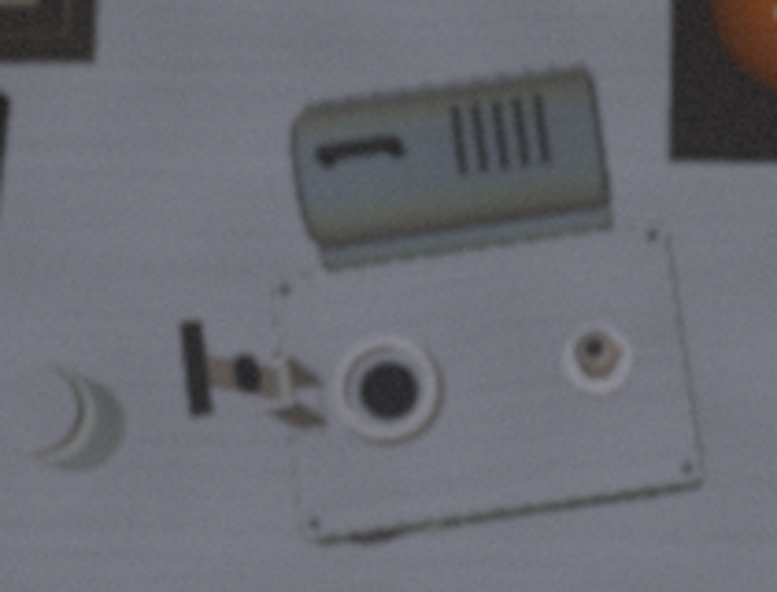

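View pics/c4.png

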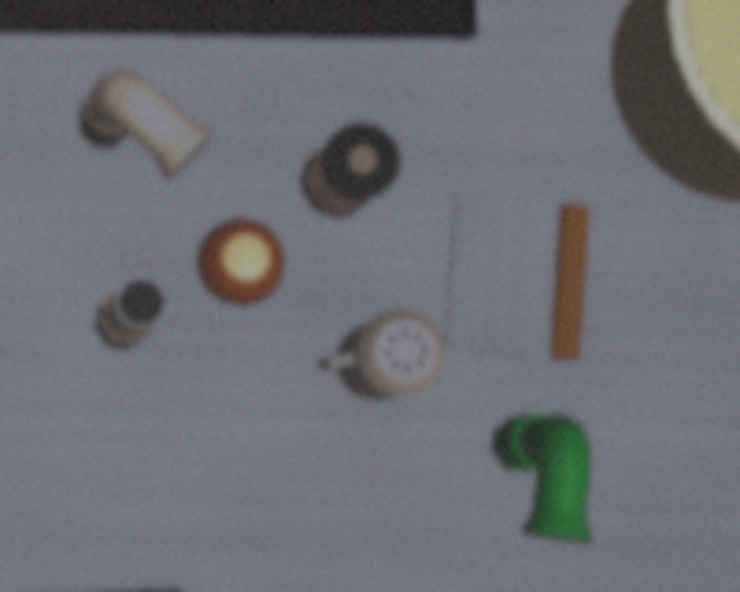

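```bash
cat > h.py <<'E'
from rig import *
import cv2, numpy as np
def ray(c,u,v):
    E=np.array(c["extrinsics"]); f=240/np.tan(np.radians(c["fovy"])/2)
    d=E[:3,:3]@np.array([(u-c["cx"])/f,(v-c["cy"])/f,1]); return E[:3,3],d/np.linalg.norm(d)
def plane(c,u,v,z):
    o,d=ray(c,u,v); return o+d*(z-o[2])/d[2]
def tri(c1,p1,c2,p2):
    o1,d1=ray(c1,*p1);o2,d2=ray(c2,*p2)
    A=np.c_[d1,-d2]; s=np.linalg.lstsq(A,o2-o1,rcond=None)[0]
    a=o1+d1*s[0]; b=o2+d2*s[1]; return (a+b)/2, np.linalg.norm(a-b)
def proj(c,P):
    E=np.array(c["extrinsics"]); f=240/np.tan(np.radians(c["fovy"])/2)
    q=E[:3,:3].T@(np.asarray(P)-E[:3,3]); return q[:2]/q[2]*f+[c["cx"],c["cy"]]
np.set_printoptions(precision=4,suppress=True)
E
python3 - <<'E'
from h import *
T=calibration("top");S=calibration("scene")
t3=lambda x,y:(140+x/3.7,130+y/3.7); t4=lambda x,y:(345+x/3.7,165+y/3.7)
s1=lambda x,y:(170+x/3.7,130+y/3.7); s2=lambda x,y:(260+x/3.3,220+y/3.3)
for n,p in dict(a=(284,290),b=(652,235),c=(687,468),d=(314,523)).items(): print("screw",n,plane(T,*t3(*p),.07))
for n,p in dict(b=(113,245),c=(227,95),a=(430,417),d=(527,241)).items(): print("screwS",n,plane(S,*s2(*p),.07))
print("cradle",plane(T,*t3(390,390),.1),plane(S,*s2(406,268),.1))
print("spigot top",plane(T,*t3(595,348),.135),plane(S,*s2(231,148),.135),"collar",plane(S,*s2(229,195),.08))
print("handle",tri(T,t3(196,368),S,s2(570,174)),"pivot",plane(S,*s2(485,250),.19))
print("cart",plane(T,*t4(362,161),.1),plane(S,*s1(176,311),.1), plane(S,*s1(194,388),.006))
print("pipe base",plane(S,*s1(303,535),.02),"bell T",plane(T,*t4(190,148),.12),"elbow T",plane(T,*t4(122,90),.13),"bellS",plane(S,*s1(287,365),.12))
print("straight",plane(S,*s1(425,286),.15),plane(T,*t4(141,300),.15),"roll",plane(T,*t4(242,262),.02),"shaker",plane(T,*t4(403,352),.1), "scr", plane(T,*t4(570,280),.012))
E
```

```text
screw a [0.5728 0.2739 0.07  ]
screw b [0.6189 0.001  0.07  ]
screw c [ 0.445  -0.0281  0.07  ]
screw d [0.4001 0.2443 0.07  ]
screwS b [0.6201 0.0052 0.07  ]
screwS c [ 0.4474 -0.0233  0.07  ]
screwS a [0.5742 0.2773 0.07  ]
screwS d [0.4009 0.2479 0.07  ]
cradle [0.4954 0.1876 0.1   ] [0.5011 0.1983 0.1   ]
spigot top [0.5233 0.0382 0.135 ] [0.5236 0.0427 0.135 ] collar [0.529  0.0474 0.08  ]
handle (array([0.4826, 0.2829, 0.2889]), np.float64(0.0033398747646550095)) pivot [0.5038 0.2538 0.19  ]
cart [ 0.577  -0.3412  0.1   ] [ 0.5821 -0.3309  0.1   ] [ 0.5834 -0.3305  0.006 ]
pipe base [ 0.6305 -0.1499  0.02  ] bell T [ 0.5808 -0.2137  0.12  ] elbow T [ 0.6204 -0.1639  0.13  ] bellS [ 0.5725 -0.2124  0.12  ]
straight [ 0.4657 -0.1705  0.15  ] [ 0.4671 -0.1758  0.15  ] roll [ 0.512  -0.2659  0.02  ] shaker [ 0.4383 -0.3689  0.1   ] scr [ 0.5033 -0.5177  0.012 ]
```

Candidates (scene pixels): the pipe could be the white/grey elbow (250,240), the green look-alike (243,155) or the straight pipe (286,225). I choose the elbow at (250,240): it is white, with a grey cuff and a bell mouth. The cartridge could be the black-capped pleated cylinder (220,222), the shaker (247,192) or the seed jar (472,362). I choose (220,222). The close crops confirm both. Next I take a wrist view of them.

```bash
python3 -m handwheel '[[[30,20,40],0,-1],[[50,40,30],0,-1],[[50,40,30],0,-1],[[50,40,20],0,-1],[[50,40,0],0,-1],[[40,30,0],0,-1],[[30,10,0],0,-1],[[0,0,0],0,-1]]' 60
python3 - <<'E'
from h import *
s=get_state();c=calibration("wrist");im=capture("wrist");cv2.imwrite("pics/w1.png",im[:,:,::-1]);np.save("w1.npy",np.array(c["extrinsics"]))
print(s["tcp_pos"],s["joints"])
E
```

```text
clock: 1.15
tcp_pos: [0.5207, -0.2837, 0.3432]
eef_rot: [-2.641, 1.692, 0.007]
ft_force: [-0.3, 0.4, -1.0]
width: 0.0857
[ 0.5207 -0.2837  0.3432] [-0.6895  0.2948  1.2185  0.0045  1.6331  0.4506]
```

View pics/w1.png

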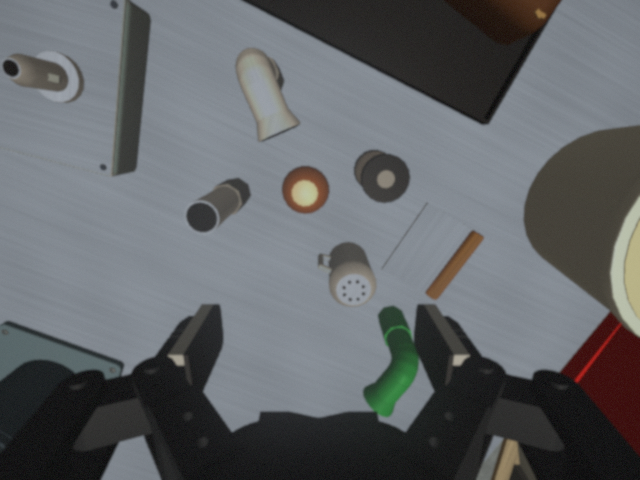

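Run:
```python
from h import *
im=cv2.imread("pics/w1.png");c=calibration("wrist")
roi=np.zeros(im.shape[:2],np.uint8);roi[140:215,345:420]=255
g=cv2.cvtColor(im,cv2.COLOR_BGR2GRAY)
m=((g<75)&(roi>0)).astype(np.uint8)*255
m=cv2.morphologyEx(m,cv2.MORPH_OPEN,np.ones((3,3)))
cs=sorted(cv2.findContours(m,cv2.RETR_EXTERNAL,0)[0],key=cv2.contourArea)[-2:]
for k in cs: print(cv2.minEnclosingCircle(k),cv2.fitEllipse(k))
e=cv2.fitEllipse(cs[-1]); print("cart",plane(c,*e[0],.1))
print("bell ends",plane(c,259,140,.12),plane(c,298,124,.12),"elbow",plane(c,252,62,.12))
print("spigot root",plane(c,57,78,.08),"top",plane(c,12,68,.135))
cv2.imwrite("pics/w1c.png",cv2.resize(im[30:220,200:440],None,fx=3.3,fy=3.1))
```

```text
[ WARN:0@0.052] global contours_new.cpp:654 findContours Chain code output is an experimental feature and might change in future!
Traceback (most recent call last):
cv2.error: OpenCV(4.12.0) /io/opencv/modules/imgproc/src/shapedescr.cpp:315: error: (-215:Assertion failed) npoints >= 0 && (depth == CV_32F || depth == CV_32S) in function 'contourArea'
```

Run:
```python
from h import *
im=cv2.imread("pics/w1.png");c=calibration("wrist")
roi=np.zeros(im.shape[:2],np.uint8);roi[140:215,345:420]=255
g=cv2.cvtColor(im,cv2.COLOR_BGR2GRAY)
m=((g<75)&(roi>0)).astype(np.uint8)*255
m=cv2.morphologyEx(m,cv2.MORPH_OPEN,np.ones((3,3)))
cs=sorted(cv2.findContours(m,cv2.RETR_EXTERNAL,cv2.CHAIN_APPROX_NONE)[0],key=cv2.contourArea)[-2:]
for k in cs: print(cv2.minEnclosingCircle(k),cv2.fitEllipse(k))
e=cv2.fitEllipse(cs[-1]); print("cart",plane(c,*e[0],.1))
print("bell ends",plane(c,259,140,.12),plane(c,298,124,.12),"elbow",plane(c,252,62,.12))
print("spigot root",plane(c,57,78,.08),"top",plane(c,12,68,.135))
cv2.imwrite("pics/w1c.png",cv2.resize(im[30:220,200:440],None,fx=3.3,fy=3.1))
```

```text
((383.78900146484375, 176.93577575683594), 24.549850463867188) ((384.0277404785156, 176.96633911132812), (46.868385314941406, 47.89120101928711), 105.39376831054688)
cart [ 0.5763 -0.3394  0.1   ]
bell ends [ 0.5565 -0.1975  0.12  ] [ 0.5881 -0.2284  0.12  ] elbow [ 0.622  -0.1644  0.12  ]
spigot root [0.5206 0.0361 0.08  ] top [0.5213 0.0379 0.135 ]
```

View pics/w1c.png

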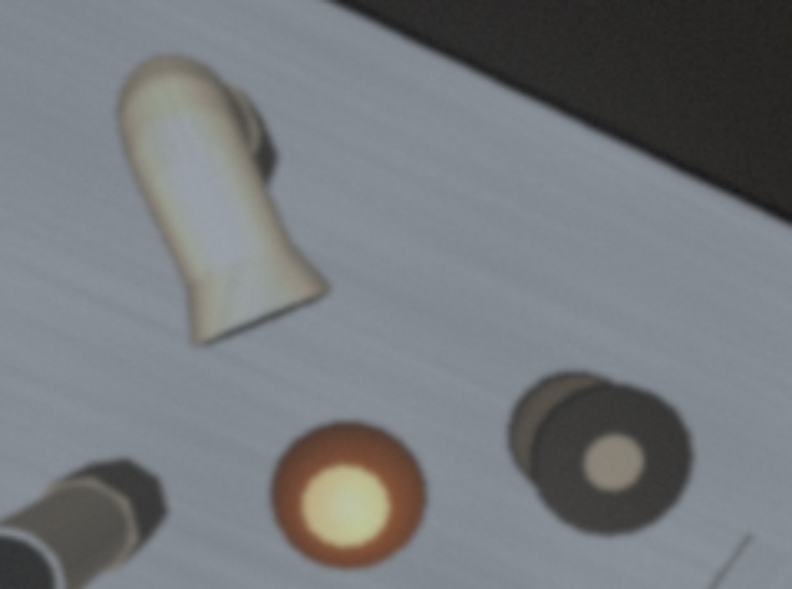

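```bash
python3 -m handwheel '[[[20,-20,-40],-0.15,-1],[[20,-20,-50],-0.15,-1],[[15,-15,-50],-0.15,-1],[[0,0,-40],-0.15,-1],[[0,0,0],0,-1]]' 60
python3 - <<'E'
from h import *
s=get_state();c=calibration("wrist");im=capture("wrist");cv2.imwrite("pics/w2.png",im[:,:,::-1])
print(s["tcp_pos"],s["joints"],np.array(c["extrinsics"]).tolist())
g=cv2.cvtColor(im,cv2.COLOR_RGB2GRAY)
print(proj(c,[.576,-.34,.1]))
u,v=map(int,proj(c,[.576,-.34,.1]))
roi=np.zeros_like(g);cv2.circle(roi,(u,v),75,255,-1)
m=((g<75)&(roi>0)).astype(np.uint8)*255
m=cv2.morphologyEx(m,cv2.MORPH_OPEN,np.ones((5,5)))
k=max(cv2.findContours(m,cv2.RETR_EXTERNAL,cv2.CHAIN_APPROX_NONE)[0],key=cv2.contourArea)
e=cv2.fitEllipse(k);print(e,plane(c,*e[0],.1))
E
```

```text
clock: 1.82
tcp_pos: [0.57, -0.3449, 0.16]
eef_rot: [1.996, -2.425, -0.002]
ft_force: [-0.1, 0.4, -0.6]
width: 0.0852
[ 0.57   -0.3449  0.16  ] [-0.7108  0.5156  1.3272 -0.001   1.3003  1.0536] [[-0.19270092488923038, -0.9305442672252644, -0.3113739235726538, 0.6491715248167377], [-0.9812574898390167, 0.18283994662813982, 0.06085468389408319, -0.36095894756843033], [0.000303614335973784, 0.31726474851646, -0.9483369586634912, 0.3026328350948026], [0.0, 0.0, 0.0, 1.0]]
[308.0636 251.9362]
((309.5738220214844, 246.8518829345703), (82.39170837402344, 82.65679168701172), 34.63650131225586) [ 0.5792 -0.3417  0.1   ]
```

View pics/w2.png

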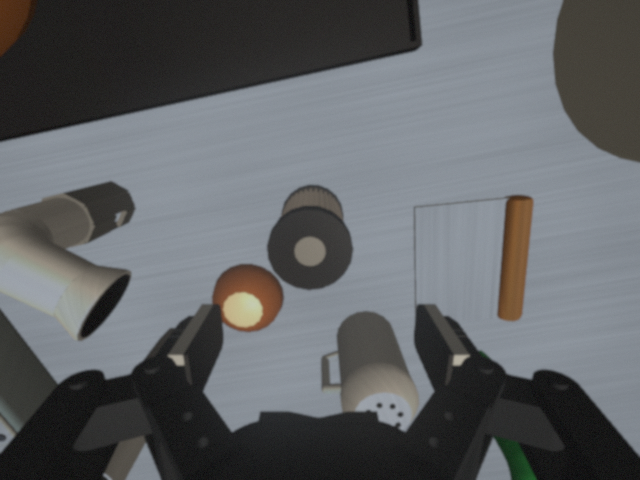

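```bash
python3 -m handwheel '[[[8,4,-20],0,-1],[[0,0,-35],0,-1],[[0,0,-35],0,-1],[[0,0,-28],0,-1],[[0,0,0],0,-1],[[0,0,0],0,1],[[0,0,0],0,1],[[0,0,0],0,1]]' 60;  python3 -m handwheel '[[[0,0,0],0,1],[[0,0,0],0,1],[[0,0,0],0,1],[[0,0,30],0,1]]' 60
```

```text
clock: 2.88
tcp_pos: [0.5872, -0.3464, 0.0558]
eef_rot: [-2.009, 2.409, -0.046]
ft_force: [-1.5, 0.1, -1.7]
width: 0.0539
clock: 3.38
tcp_pos: [0.5854, -0.3452, 0.0837]
eef_rot: [-2.01, 2.409, -0.037]
ft_force: [0.1, -0.5, -1.5]
width: 0.0539
```

```bash
cat >> h.py <<'E'
from scipy.spatial.transform import Rotation as R
def shot(n,name):
    s=get_state();c=calibration(n);im=capture(n);cv2.imwrite(f"pics/{name}.png",im[:,:,::-1])
    r=R.from_rotvec(s["eef_rot"]).as_matrix()
    print("tcp",s["tcp_pos"],"j",s["joints"],"x",r[:,0],"z",r[:,2],"F",s["ft_force"],"w",round(s["width"],4),"t",s["clock"]); return im,c
E
python3 - <<'E'
from h import *
shot("wrist","w3")
E
```

```text
tcp [ 0.5854 -0.3452  0.0837] j [-0.6963  0.59    1.399  -0.0006  1.1287  1.0551] x [-0.1795 -0.9837  0.0123] z [ 0.018  -0.0157 -0.9997] F [ 0.135  -0.5462 -1.5389] w 0.0539 t 3.375
```

View pics/w3.png

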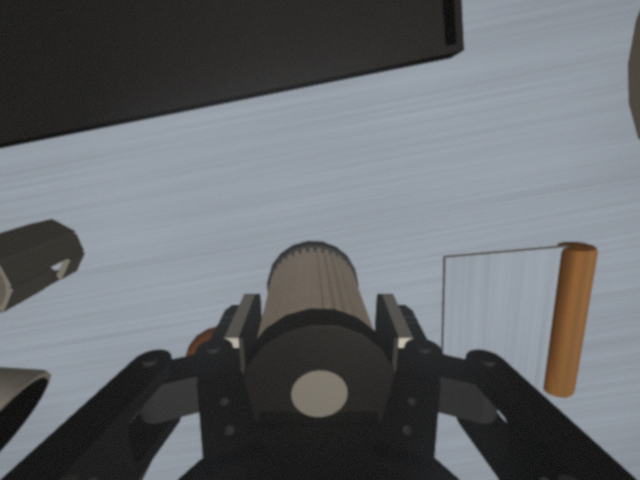

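```bash
python3 -m handwheel '[[[0,0,50],0,1],[[0,0,50],0,1],[[0,0,50],0,1],[[0,0,50],0,1],[[-10,30,20],-0.1,1],[[-10,40,0],-0.15,1],[[-10,50,0],-0.15,1],[[-10,50,0],-0.15,1]]' 60;  python3 -m handwheel '[[[-10,50,0],-0.15,1],[[-10,50,0],-0.15,1],[[-10,40,0],-0.15,1],[[-10,30,0],-0.05,1],[[0,0,0],0,1],[[0,0,0],0,1]]' 60
python3 - <<'E'
from h import *
shot("wrist","w4")
E
```

```text
clock: 4.42
tcp_pos: [0.5468, -0.1775, 0.3146]
eef_rot: [1.248, -2.881, 0.059]
ft_force: [0.5, 0.6, -1.4]
width: 0.0535
clock: 5.18
tcp_pos: [0.5045, 0.001, 0.3141]
eef_rot: [0.475, -3.098, 0.058]
ft_force: [-0.1, -0.5, -1.6]
width: 0.0538
tcp [0.5045 0.001  0.3141] j [-0.1925  0.133   1.4924 -0.0375  1.5101  2.6471] x [-0.9541 -0.2992  0.0125] z [-0.0012 -0.0379 -0.9993] F [-0.0619 -0.5106 -1.6123] w 0.0538 t 5.175
```

View pics/w4.png

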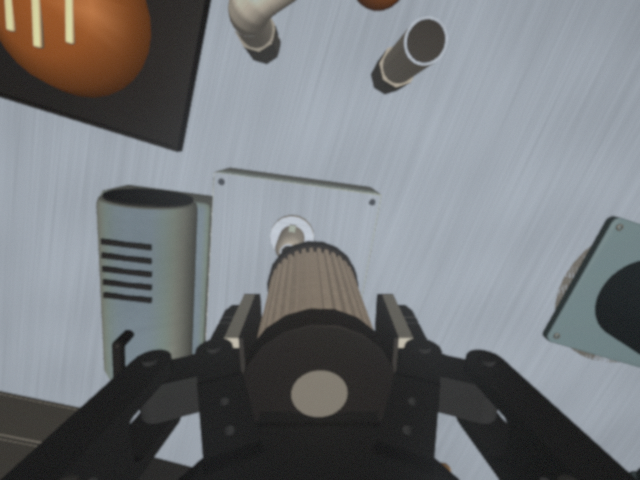

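Run:
```python
from h import *
c=calibration("wrist")
b=plane(c,221.5,181.5,.07);s=plane(c,372.5,201.5,.07);print(b,s,plane(c,292,234,.08))
d=(s-b)/np.linalg.norm(s-b);print(np.linalg.norm(s-b),np.arctan2(-d[1],-d[0]))
T=calibration("top");im,c=shot("top","t4")
cv2.imwrite("pics/t4c.png",cv2.resize(im[130:290,140:350,::-1],None,fx=3.7,fy=3.7,interpolation=2))
im,c=shot("scene","s4")
cv2.imwrite("pics/s4c.png",cv2.resize(im[200:400,260:500,::-1],None,fx=3,fy=3,interpolation=2))
```

```text
[0.6165 0.0018 0.07  ] [ 0.4424 -0.0278  0.07  ] [0.522  0.0353 0.08  ]
0.17659381214448372 0.16882750723242082
tcp [0.5045 0.0009 0.314 ] j [-0.193   0.1332  1.4923 -0.0372  1.5104  2.6473] x [-0.9543 -0.2986  0.0126] z [-0.0015 -0.0376 -0.9993] F [-0.41    0.7091 -2.1825] w 0.0534 t 5.225
tcp [0.5046 0.0006 0.314 ] j [-0.1935  0.1334  1.4921 -0.0373  1.5104  2.6474] x [-0.9545 -0.298   0.0128] z [-0.0016 -0.0376 -0.9993] F [ 0.0902 -0.3089 -1.8325] w 0.0539 t 5.275
```

View pics/s4c.png

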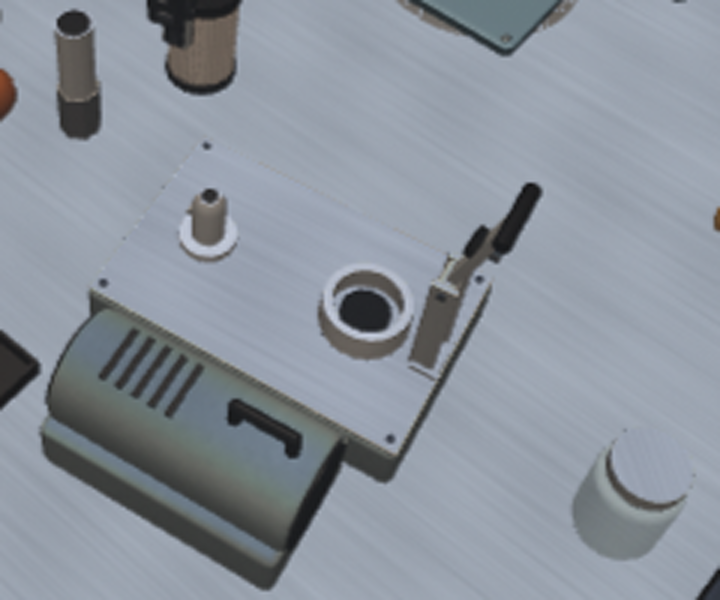

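Run:
```python
from h import *
T=calibration("top");S=calibration("scene")
for n,c,z,ctr in (("t4",T,.1,(.4975,.1935)),("s4",S,.1,(.4975,.1935))):
    im=cv2.imread(f"pics/{n}.png");u,v=proj(c,[*ctr,z]);print(n,u,v)
    x0,y0=int(u)-25,int(v)-25
    cr=cv2.resize(im[y0:y0+50,x0:x0+50],None,fx=8,fy=8,interpolation=cv2.INTER_CUBIC)
    for r,col in ((.04,(0,0,255)),(.03,(0,255,0))):
        pts=[(np.array(proj(c,[ctr[0]+r*np.cos(a),ctr[1]+r*np.sin(a),z]))-[x0-.5,y0-.5])*8 for a in np.linspace(0,6.28,60)]
        cv2.polylines(cr,[np.int32(pts)],True,col,1)
    cv2.imwrite(f"pics/{n}cr.png",cr)
a=cv2.imread("pics/t4cr.png");b=cv2.imread("pics/s4cr.png");cv2.imwrite("pics/cr4.png",np.hstack([a,b]))
```

```text
t4 243.24959642687924 234.57625237646613
s4 382.3303463961573 299.18326063535125
```

View pics/cr4.png

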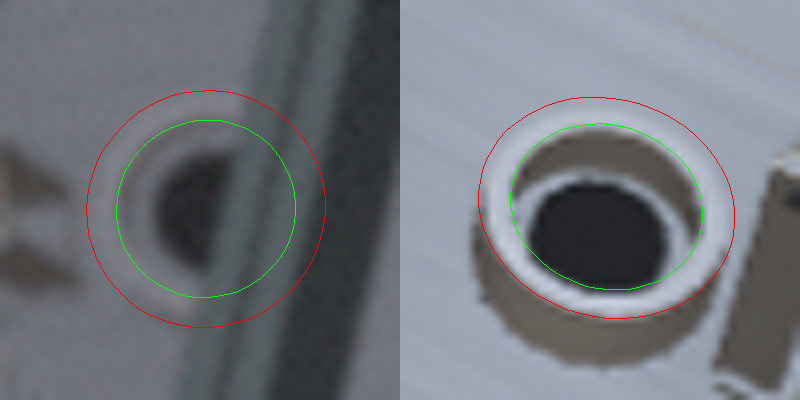

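Run:
```python
from h import *
T=calibration("top");S=calibration("scene")
o=[]
for n,c,z,ctr in (("top0",T,.1,(.4975,.1935)),("top0",T,.1,(.4965,.190)),):
    im=cv2.imread(f"pics/{n}.png");u,v=proj(c,[*ctr,z])
    x0,y0=int(u)-25,int(v)-25
    cr=cv2.resize(im[y0:y0+50,x0:x0+50],None,fx=8,fy=8,interpolation=cv2.INTER_CUBIC)
    for r,col in ((.04,(0,0,255)),(.03,(0,255,0))):
        pts=[(np.array(proj(c,[ctr[0]+r*np.cos(a),ctr[1]+r*np.sin(a),z]))-[x0-.5,y0-.5])*8 for a in np.linspace(0,6.28,60)]
        cv2.polylines(cr,[np.int32(pts)],True,col,1)
    o.append(cv2.convertScaleAbs(cr,alpha=1.8))
cv2.imwrite("pics/cr5.png",np.hstack(o))
```

```text
(no output)
```

View pics/cr5.png

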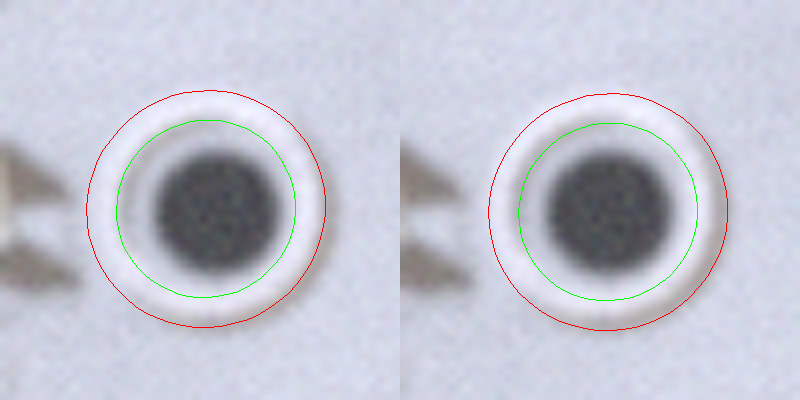

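Run:
```python
from h import *
im=cv2.imread("pics/w4.png");c=calibration("wrist");s=get_state()
g=cv2.cvtColor(im,cv2.COLOR_BGR2GRAY)
roi=np.zeros_like(g);roi[360:425,280:360]=255
m=((g>110)&(roi>0)).astype(np.uint8)
k=max(cv2.findContours(m,0,1)[0],key=cv2.contourArea);e=cv2.fitEllipse(k);print(e)
t=s["tcp_pos"];p=plane(c,*e[0],t[2]+.0442);print(t,p,(p-t)*1000)
r=R.from_rotvec(s["eef_rot"]).as_matrix();print("tool frame",r.T@(p-t)*1000)
# axis tilt: bottom cap edge visible px
c2=[plane(c,u,v,t[2]-.0558) for u,v in ((272,262),(356,262),(314,242))];print(c2)
```

```text
((318.8820495605469, 393.3273010253906), (43.51190185546875, 53.54104995727539), 84.17526245117188)
[0.5046 0.0004 0.314 ] [0.5008 0.0116 0.3582] [-3.8136 11.163  44.2   ]
tool frame [  0.8882  10.224  -44.5811]
[array([0.5321, 0.0063, 0.2582]), array([ 0.4808, -0.0094,  0.2582]), array([ 0.5104, -0.0143,  0.2582])]
```

```bash
python3 -m handwheel '[[[0,35,-20],0,1],[[0,40,-20],0,1],[[-1,40,-20],0,1],[[-1,40,-25],0,1],[[-1,20,-25],0,1],[[0,5,-20],0,1],[[0,0,-5],0,1],[[0,0,0],0,1]]' 60
python3 - <<'E'
from h import *
im,c=shot("wrist","w5");S=calibration("scene");T=calibration("top")
ims,_=shot("scene","s5");imt,_=shot("top","t5")
a=cv2.resize(ims[220:340,330:450,::-1],None,fx=4,fy=4,interpolation=2);b=cv2.resize(imt[190:290,190:290,::-1],None,fx=3,fy=4.8,interpolation=2)
cv2.imwrite("pics/st5.png",np.hstack([a,b]))
E
```

```text
clock: 6.32
tcp_pos: [0.5062, 0.1779, 0.1743]
eef_rot: [0.454, -3.102, 0.063]
ft_force: [-0.4, -0.0, -1.3]
width: 0.0535
tcp [0.5062 0.1779 0.1743] j [ 0.1567  0.2887  1.6405 -0.0424  1.2186  3.0222] x [-0.958  -0.2865  0.0112] z [ 0.0004 -0.0402 -0.9992] F [-0.4264 -0.0212 -1.2995] w 0.0535 t 6.325
tcp [0.5064 0.1778 0.1746] j [ 0.1566  0.2883  1.6402 -0.0424  1.2187  3.0223] x [-0.9581 -0.2863  0.0106] z [ 0.001  -0.0401 -0.9992] F [-0.0936  0.4948 -1.76  ] w 0.0537 t 6.375
tcp [0.5065 0.1779 0.175 ] j [ 0.1567  0.2878  1.64   -0.0423  1.2187  3.0224] x [-0.9581 -0.2863  0.0098] z [ 0.0017 -0.0399 -0.9992] F [ 0.203  -0.2409 -1.6755] w 0.0538 t 6.425
```

View pics/st5.png

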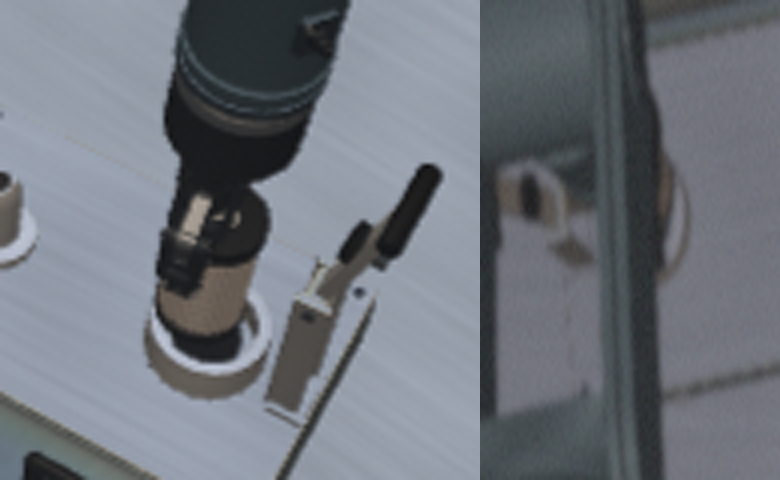

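View pics/w5.png

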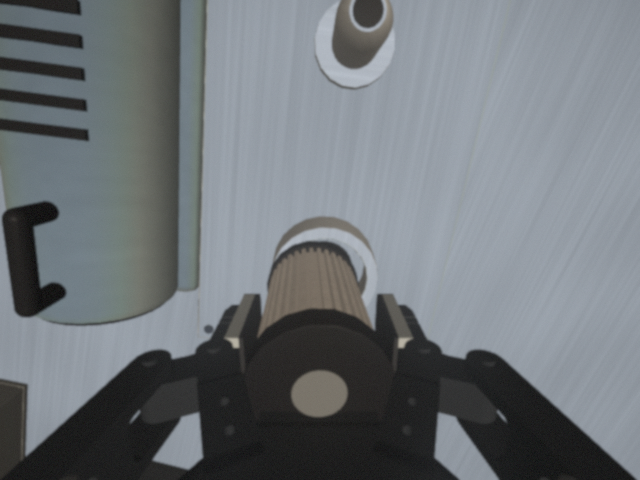

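```bash
python3 -m handwheel '[[[-6,4,-4],0,1],[[-1,1,-4],0,1],[[0,0,0],0,1]]' 60
python3 - <<'E'
from h import *
im,c=shot("wrist","w6");S=calibration("scene")
s=get_state();t=s["tcp_pos"];zb=t[2]-.0558
for ctr,z,rs in (((.4975,.1935),.1,(.03,.04)),((t[0]-.003,t[1]+.0115),zb,(.028,)),):
  for r in rs:
    pts=[proj(c,[ctr[0]+r*np.cos(a),ctr[1]+r*np.sin(a),z])*2 for a in np.linspace(0,6.28,60)]
    im=im if im.shape[0]==960 else cv2.resize(im,None,fx=2,fy=2)
    cv2.polylines(im,[np.int32(pts)],True,(255,0,0) if r!=.028 else (0,255,0),1)
cv2.imwrite("pics/w6c.png",im[380:780,440:840,::-1])
ims,_=shot("scene","s6")
cv2.imwrite("pics/s6c.png",cv2.resize(ims[250:340,350:440,::-1],None,fx=6,fy=6,interpolation=2))
E
```

```text
clock: 6.85
tcp_pos: [0.4998, 0.1829, 0.1682]
eef_rot: [0.453, -3.107, 0.062]
ft_force: [-0.8, -0.1, -1.2]
width: 0.0536
tcp [0.4998 0.1829 0.1682] j [ 0.168   0.2844  1.6626 -0.0425  1.1966  3.0357] x [-0.9584 -0.2854  0.0065] z [ 0.0049 -0.0393 -0.9992] F [-0.7694 -0.123  -1.2087] w 0.0536 t 6.85
tcp [0.4999 0.1829 0.1684] j [ 0.168   0.2844  1.6622 -0.0426  1.1968  3.0356] x [-0.9584 -0.2854  0.0063] z [ 0.0051 -0.0393 -0.9992] F [-0.6752  0.1225 -1.6364] w 0.0537 t 6.9
```

View pics/w6c.png

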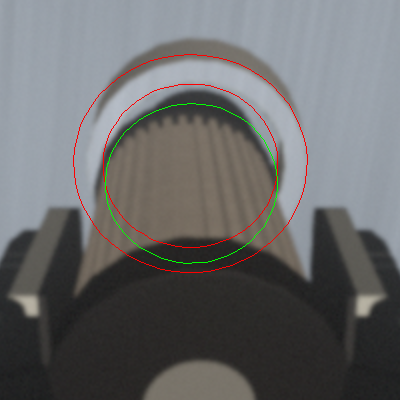

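View pics/s6c.png

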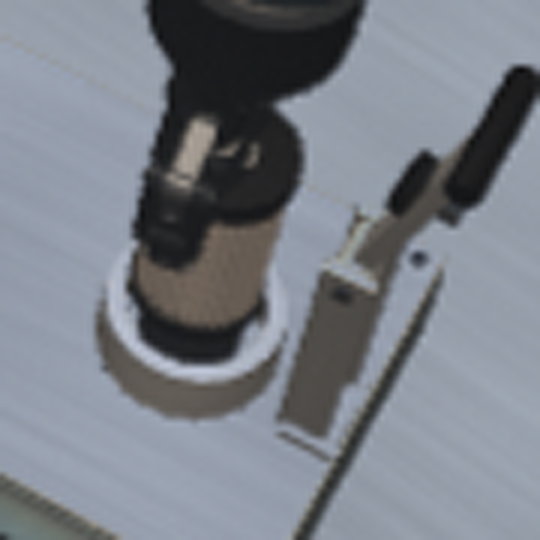

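Run:
```python
from h import *
S=calibration("scene")
s=get_state();t=s["tcp_pos"];zb=t[2]-.0558;print(zb)
im=cv2.imread("pics/s6.png");f=8;x0,y0=355,280
im=cv2.resize(im[y0:y0+60,x0:x0+60],None,fx=f,fy=f,interpolation=2)
for ctr,z,rs,col in (((.4975,.1935),.1,(.03,.04),(0,0,255)),((t[0]-.003,t[1]+.0115),zb,(.028,),(0,255,0)),((t[0]-.002,t[1]+.0085),zb,(.028,),(255,255,0))):
  for r in rs:
    pts=[(proj(S,[ctr[0]+r*np.cos(a),ctr[1]+r*np.sin(a),z])-[x0-.5,y0-.5])*f for a in np.linspace(0,6.28,60)]
    cv2.polylines(im,[np.int32(pts)],True,col,1)
cv2.imwrite("pics/s6d.png",im)
```

```text
0.11264966069041323
```

View pics/s6d.png

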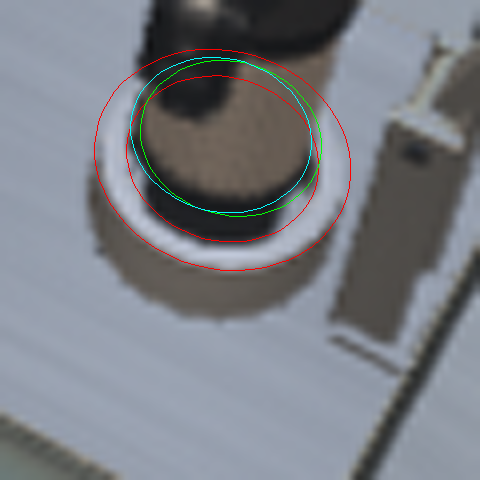

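```bash
python3 -m handwheel '[[[0,-1,-8],0,1],[[0,0,-6],0,1],[[0,0,-5],0,1],[[0,0,0],0,1]]' 60
python3 - <<'E'
from h import *
shot("wrist","w7");ims,_=shot("scene","s7")
cv2.imwrite("pics/s7c.png",cv2.resize(ims[250:340,350:440,::-1],None,fx=6,fy=6,interpolation=2))
E
```

```text
clock: 7.45
tcp_pos: [0.5002, 0.1822, 0.1499]
eef_rot: [-0.453, 3.108, -0.062]
ft_force: [-2.2, -1.1, 3.3]
width: 0.0535
tcp [0.5002 0.1822 0.1499] j [ 0.1662  0.3019  1.6875 -0.0429  1.1528  3.0357] x [-0.9584 -0.2854  0.005 ] z [ 0.0063 -0.0387 -0.9992] F [-2.1975 -1.0549  3.3036] w 0.0535 t 7.45
tcp [0.5002 0.1822 0.1499] j [ 0.1661  0.3019  1.6875 -0.0429  1.1527  3.0357] x [-0.9584 -0.2853  0.005 ] z [ 0.0063 -0.0387 -0.9992] F [-2.1405 -0.0901  5.6113] w 0.0538 t 7.5
```

View pics/w7.png

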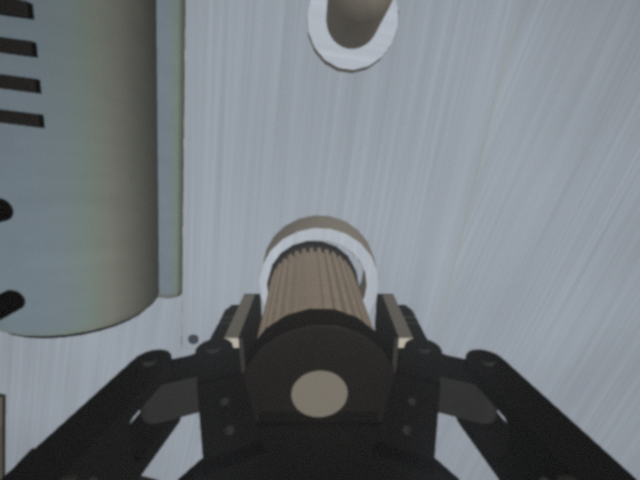

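View pics/s7c.png

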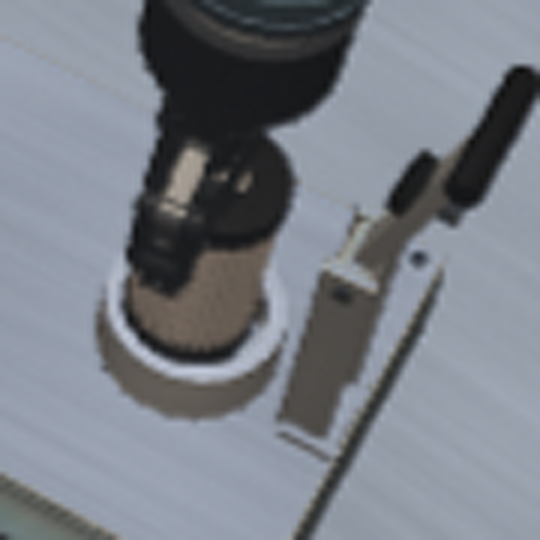

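```bash
python3 -m handwheel '[[[-2,1,0],0,1],[[0,0,-4],0,1],[[0,0,0],0,1]]' 60;python3 -m handwheel '[[[0,0,-5],0,1],[[0,0,0],0,1]]' 60
python3 - <<'E'
from h import *
shot("wrist","w8");ims,_=shot("scene","s8")
E
```

```text
clock: 7.92
tcp_pos: [0.4977, 0.1831, 0.1445]
eef_rot: [0.453, -3.107, 0.062]
ft_force: [0.0, 0.4, -1.4]
width: 0.0536
clock: 8.18
tcp_pos: [0.4976, 0.183, 0.1385]
eef_rot: [0.453, -3.107, 0.062]
ft_force: [-0.4, -1.2, -0.8]
width: 0.0536
tcp [0.4976 0.183  0.1385] j [ 0.1687  0.3115  1.7051 -0.0435  1.1277  3.0395] x [-0.9584 -0.2853  0.007 ] z [ 0.0043 -0.0391 -0.9992] F [-0.3806 -1.2383 -0.8137] w 0.0536 t 8.175
tcp [0.4978 0.1831 0.1388] j [ 0.1687  0.3112  1.7047 -0.0435  1.1279  3.0394] x [-0.9584 -0.2853  0.0065] z [ 0.0048 -0.039  -0.9992] F [ 0.8137  0.3271 -1.8664] w 0.0536 t 8.225
```

Slides freely. A little lower until the seat answers, then release.

```bash
python3 -m handwheel '[[[0,0,-4],0,1],[[0,0,-2],0,1],[[0,0,0],0,1]]' 60;python3 -m handwheel '[[[0,0,0],0,0.3],[[0,0,0],0,-0.3],[[0,0,0],0,-1],[[0,0,0],0,-1],[[0,0,0],0,-1]]' 60
python3 - <<'E'
from h import *
shot("wrist","w9");ims,_=shot("scene","s9")
cv2.imwrite("pics/s9c.png",cv2.resize(ims[250:340,350:440,::-1],None,fx=6,fy=6,interpolation=2))
E
```

```text
clock: 8.65
tcp_pos: [0.4984, 0.1831, 0.1335]
eef_rot: [-0.453, 3.107, -0.062]
ft_force: [-0.4, 0.0, 1.8]
width: 0.054
clock: 9.28
tcp_pos: [0.4989, 0.1832, 0.1339]
eef_rot: [-0.453, 3.106, -0.062]
ft_force: [0.5, 0.0, 1.2]
width: 0.0855
tcp [0.4989 0.1832 0.1339] j [ 0.1686  0.3166  1.7107 -0.0438  1.1135  3.0402] x [-0.9584 -0.2853  0.0036] z [ 0.0078 -0.0386 -0.9992] F [0.545  0.0306 1.2101] w 0.0855 t 9.275
tcp [0.4989 0.1832 0.1338] j [ 0.1686  0.3166  1.7107 -0.0439  1.1135  3.0401] x [-0.9584 -0.2853  0.0036] z [ 0.0077 -0.0386 -0.9992] F [ 0.2817  0.1455 -0.1191] w 0.0855 t 9.325
```

View pics/w9.png

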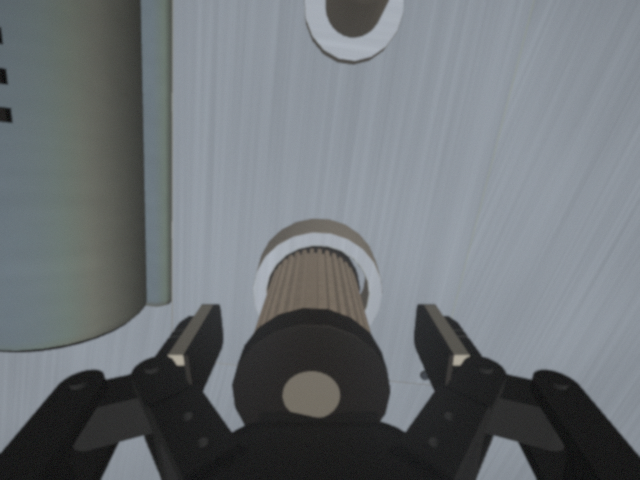

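View pics/s9c.png

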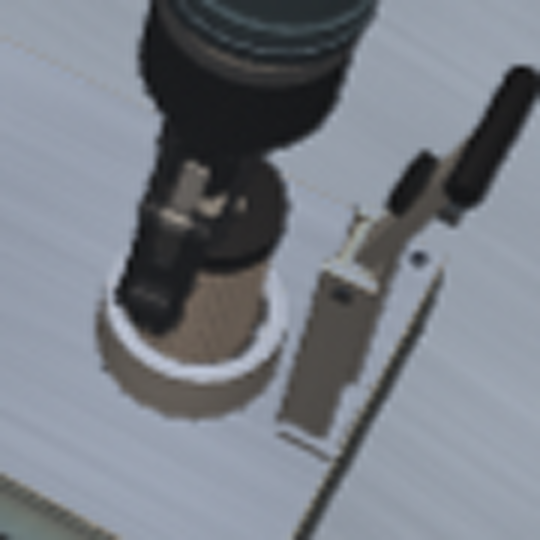

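```bash
python3 -m handwheel '[[[0,0,30],0,-1],[[0,0,45],0,-1],[[0,0,50],0,-1],[[0,0,50],0.1,-1],[[0,0,50],0.18,0],[[0,0,10],0.18,1],[[0,0,0],0.18,1],[[0,0,0],0.18,1]]' 60;python3 -m handwheel '[[[0,0,0],0.18,1],[[0,0,0],0.18,1],[[0,0,0],0.18,1],[[0,0,0],0.18,1],[[0,0,0],0.18,1],[[0,0,0],0.18,1],[[0,0,0],0.18,1],[[0,0,0],0.18,1]]'
python3 - <<'E'
from h import *
shot("wrist","w10")
E
```

```text
clock: 10.38
tcp_pos: [0.4967, 0.1829, 0.3765]
eef_rot: [-1.678, 2.633, -0.064]
ft_force: [-0.1, 0.7, 0.0]
width: 0.0123
clock: 11.38
tcp_pos: [0.4958, 0.1829, 0.3765]
eef_rot: [-2.996, 0.793, -0.027]
ft_force: [-0.3, 0.3, 0.2]
width: 0.0001
tcp [0.4958 0.1829 0.3765] j [0.1198 0.1375 1.3411 0.0326 1.6311 0.6395] x [ 0.8691 -0.4945  0.0062] z [ 0.0276  0.0361 -0.999 ] F [-0.2737  0.2802  0.1592] w 0.0001 t 11.375
```

View pics/w10.png

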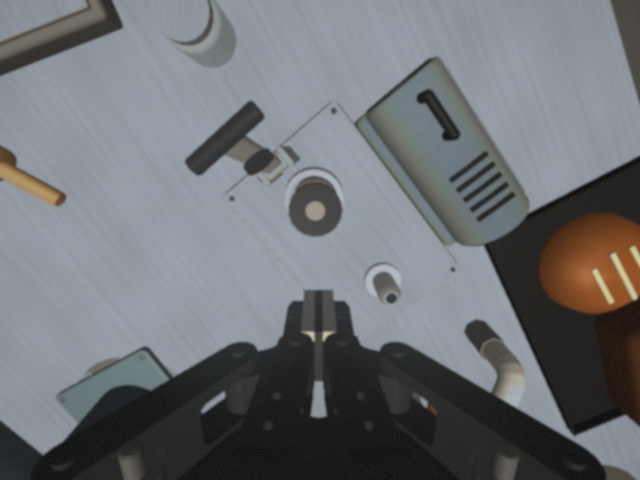

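Run:
```python
from h import *
c=calibration("wrist")
print("handle",plane(c,225,138,.29),"ends",plane(c,193,165,.29),plane(c,256,110,.29))
print("cart",plane(c,315.5,210.5,.182))
print("screws a,d,b",plane(c,334,111,.07),plane(c,231.5,198,.07),plane(c,452.5,269,.07))
print("spig top",plane(c,391.5,298,.135),"collar",plane(c,382.5,281.5,.08))
```

```text
handle [0.4805 0.2815 0.29  ] ends [0.4518 0.2775 0.29  ] [0.5077 0.2863 0.29  ]
cart [0.4987 0.1919 0.182 ]
screws a,d,b [0.5712 0.2734 0.07  ] [0.3972 0.2442 0.07  ] [0.6185 0.002  0.07  ]
spig top [0.523 0.039 0.135] collar [0.5219 0.0389 0.08  ]
```

```bash
python3 -m handwheel '[[[-4,30,0],0.15,1],[[-4,35,0],0.15,1],[[-4,35,0],0.15,1],[[-4,35,0],0.15,1],[[-2,10,-20],0,1],[[0,0,-40],0,1],[[0,0,-40],0,1],[[0,0,0],0,1]]'
python3 - <<'E'
from h import *
shot("wrist","w11");ims,_=shot("scene","s11")
cv2.imwrite("pics/s11c.png",cv2.resize(ims[180:340,330:490,::-1],None,fx=3.7,fy=3.7,interpolation=2))
E
```

```text
clock: 12.42
tcp_pos: [0.4769, 0.3324, 0.274]
eef_rot: [-3.094, -0.133, -0.009]
ft_force: [1.2, -0.0, -0.9]
width: -0.0003
tcp [0.4769 0.3324 0.274 ] j [0.3917 0.273  1.4124 0.0408 1.4354 0.3007] x [0.9963 0.0856 0.0077] z [ 0.0038  0.0454 -0.999 ] F [ 1.1707 -0.0438 -0.8629] w -0.0003 t 12.425
tcp [0.4782 0.3329 0.2764] j [0.3916 0.2715 1.4087 0.041  1.4363 0.3004] x [0.9962 0.0858 0.0118] z [ 0.0078  0.0471 -0.9989] F [ 0.1023 -0.4117  0.6973] w -0.0003 t 12.475
```

View pics/s11c.png

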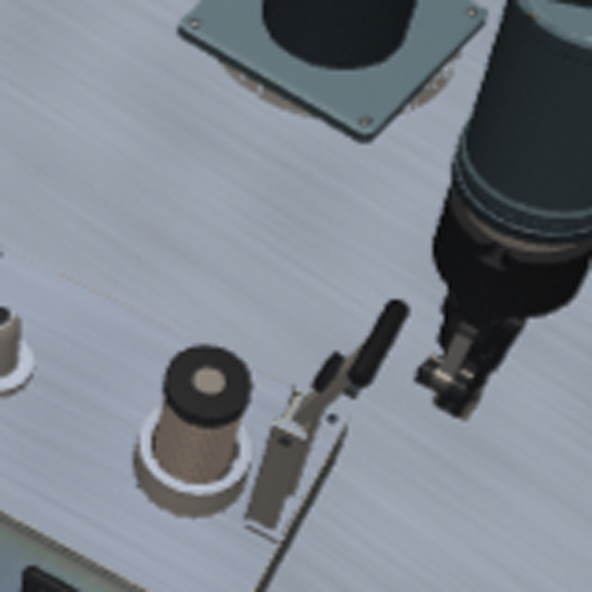

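View pics/w11.png

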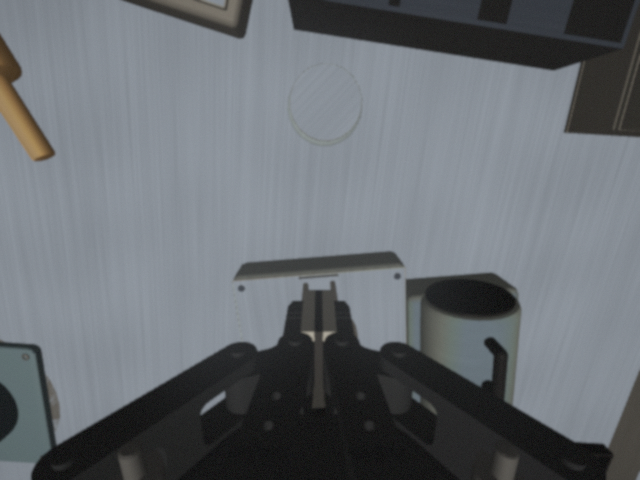

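```bash
python3 -m handwheel '[[[2,-15,-6],0,1],[[3,-18,0],0,1],[[3,-18,0],0,1],[[3,-18,0],0,1],[[3,-18,0],0,1],[[3,-18,-2],0,1]]'
python3 - <<'E'
from h import *
ims,_=shot("scene","s12")
cv2.imwrite("pics/s12c.png",cv2.resize(ims[180:340,330:490,::-1],None,fx=3.7,fy=3.7,interpolation=2))
E
```

```text
clock: 13.28
tcp_pos: [0.499, 0.2231, 0.2757]
eef_rot: [-3.085, -0.133, -0.034]
ft_force: [0.1, 3.5, -0.0]
width: 0.0004
tcp [0.499  0.2231 0.2757] j [0.1831 0.2009 1.5027 0.0507 1.4086 0.0898] x [0.9961 0.0851 0.0245] z [ 0.0199  0.0545 -0.9983] F [ 0.0639  3.4694 -0.0091] w 0.0004 t 13.275
```

View pics/s12c.png

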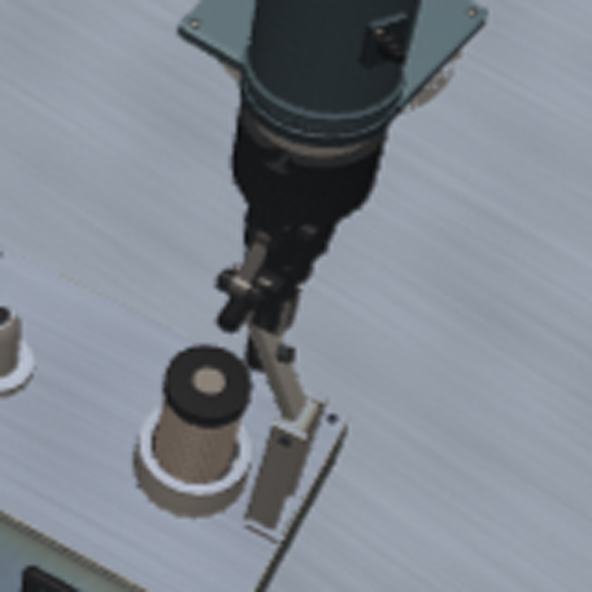

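```bash
python3 -m handwheel '[[[3,-16,-8],0,1],[[3,-16,-10],0,1],[[2,-12,-10],0,1],[[2,-10,-12],0,1],[[2,-8,-14],0,1]]'
python3 - <<'E'
from h import *
ims,_=shot("scene","s13")
cv2.imwrite("pics/s13c.png",cv2.resize(ims[180:340,330:490,::-1],None,fx=3.7,fy=3.7,interpolation=2))
E
```

```text
clock: 13.95
tcp_pos: [0.5113, 0.1552, 0.2179]
eef_rot: [-3.086, -0.129, -0.031]
ft_force: [-1.0, 1.9, 2.0]
width: 0.0001
tcp [0.5113 0.1552 0.2179] j [ 0.0497  0.22    1.6209  0.0554  1.2803 -0.0493] x [0.9963 0.083  0.0226] z [ 0.0181  0.054  -0.9984] F [-0.97    1.8578  1.9573] w 0.0001 t 13.95
```

View pics/s13c.png

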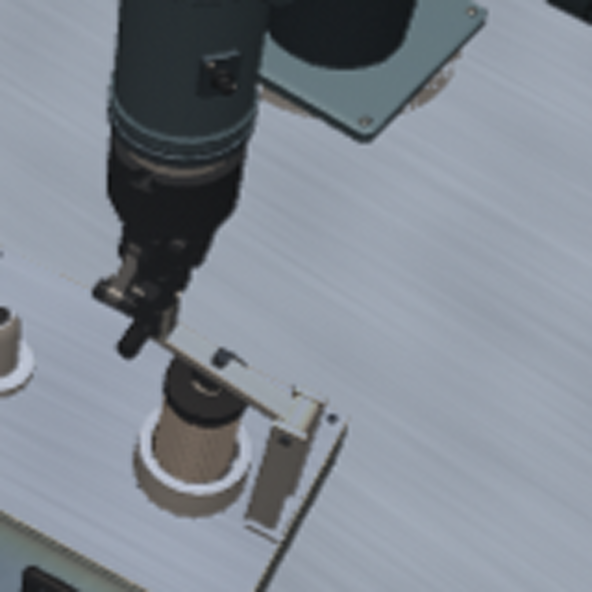

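```bash
python3 -m handwheel '[[[0,0,-8],0,1],[[0,0,-8],0,1],[[0,0,-6],0,1],[[0,0,0],0,1]]' ;python3 -m handwheel '[[[0,0,-5],0,1],[[0,0,-5],0,1]]'
python3 - <<'E'
from h import *
ims,_=shot("scene","s14")
cv2.imwrite("pics/s14c.png",cv2.resize(ims[180:340,330:490,::-1],None,fx=3.7,fy=3.7,interpolation=2))
E
```

```text
clock: 14.5
tcp_pos: [0.5118, 0.1524, 0.1928]
eef_rot: [-3.09, -0.129, -0.03]
ft_force: [0.7, -0.2, 0.2]
width: -0.0001
clock: 14.75
tcp_pos: [0.5129, 0.153, 0.19]
eef_rot: [-3.09, -0.131, -0.04]
ft_force: [-16.2, -4.6, 43.0]
width: 0.0001
tcp [0.5129 0.153  0.19  ] j [ 0.0486  0.2418  1.6641  0.0517  1.2098 -0.0538] x [0.9961 0.084  0.028 ] z [ 0.0239  0.0495 -0.9985] F [-16.2348  -4.5888  42.9832] w 0.0001 t 14.75
```

View pics/s14c.png

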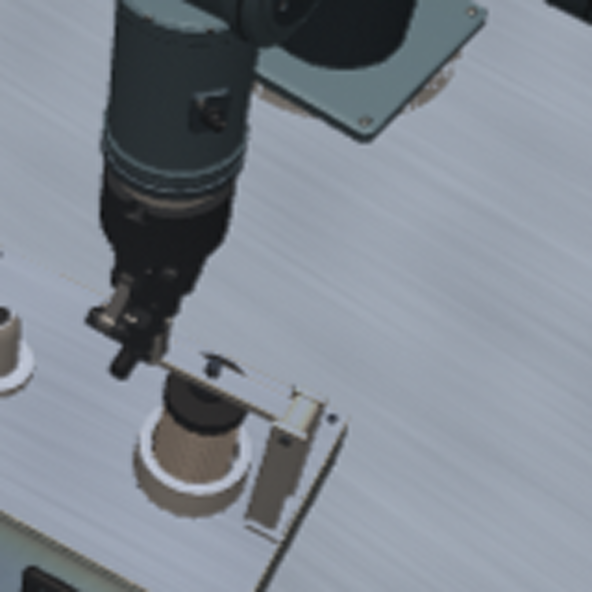

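```bash
python3 -m handwheel '[[[0,0,10],0,1],[[0,0,40],0,1],[[0,0,50],0,0],[[0,-30,50],0,-1],[[0,-40,20],0,-1],[[0,0,0],0,-1]]'
python3 - <<'E'
from h import *
ims,_=shot("scene","s15");shot("wrist","w15")
cv2.imwrite("pics/s15c.png",cv2.resize(ims[180:340,330:490,::-1],None,fx=3.7,fy=3.7,interpolation=2))
E
```

```text
clock: 15.55
tcp_pos: [0.5111, 0.084, 0.3658]
eef_rot: [-3.088, -0.138, -0.041]
ft_force: [-0.4, 0.1, -0.2]
width: 0.0722
tcp [0.5111 0.084  0.3658] j [-0.09    0.1231  1.3832  0.0532  1.6155 -0.1761] x [0.9957 0.0881 0.0288] z [ 0.0243  0.0512 -0.9984] F [-0.4009  0.0705 -0.1847] w 0.0722 t 15.55
tcp [0.5107 0.0853 0.3649] j [-0.0883  0.1236  1.3846  0.0542  1.615  -0.1753] x [0.9956 0.0891 0.0275] z [ 0.0229  0.0523 -0.9984] F [ 0.6161  0.1154 -1.2126] w 0.0789 t 15.6
```

View pics/s15c.png

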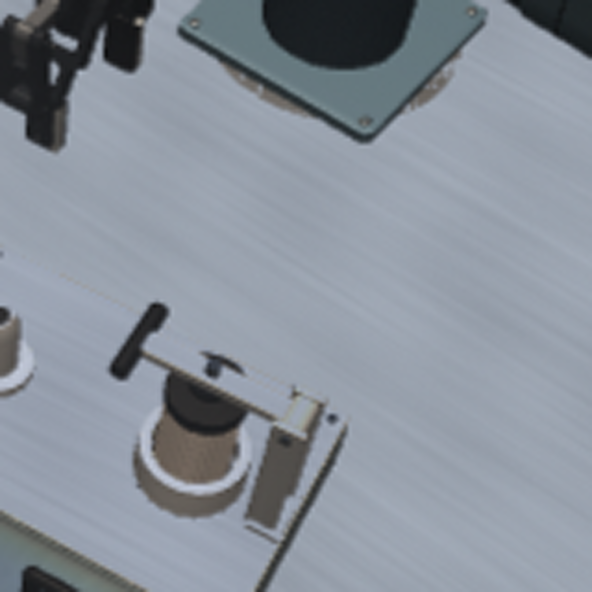

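View pics/w15.png

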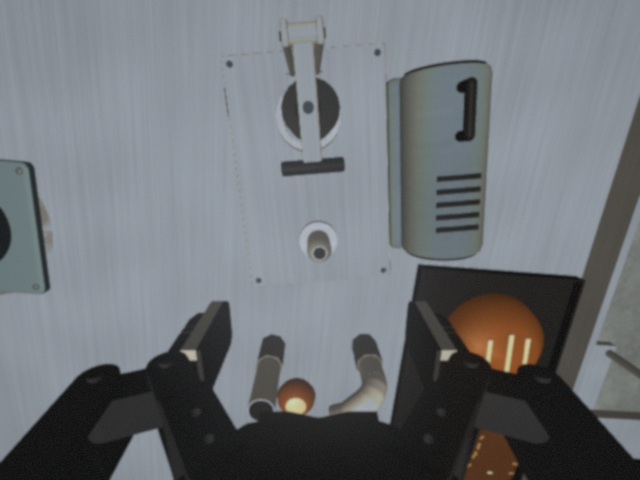

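Run:
```python
from h import *
c=calibration("wrist");S=calibration("scene")
print("handle",tri(c,(313,166.5),S,(330+139/3.7,180+342/3.7)))
P=np.array([plane(c,*p,.07) for p in ((377,53),(229,64),(258.5,281),(383.5,270))])
print(P,"center",P.mean(0)); a,d,cc,b=P
print("yaw",np.arctan2((a-d)[1],(a-d)[0]),np.arctan2((b-cc)[1],(b-cc)[0]),np.arctan2(*( -(a-b)[:1],(a-b)[1:2])),np.arctan2(-(d-cc)[0],(d-cc)[1]))
y=.168;ctr=P.mean(0);print("spig",ctr[:2]-.085*np.array([-np.sin(y),np.cos(y)]),"collar",plane(c,319,240,.08),"top",plane(c,319.5,254,.135))
```

```text
handle (array([0.5039, 0.1419, 0.176 ]), np.float64(0.0015480291871313888))
[[ 0.5702  0.2737  0.07  ]
 [ 0.3964  0.2453  0.07  ]
 [ 0.4428 -0.0281  0.07  ]
 [ 0.6168  0.0024  0.07  ]] center [0.5065 0.1233 0.07  ]
yaw 0.1622503979614691 0.17365437389153776 [0.17] 0.168136288544358
spig [0.5208 0.0395] collar [0.5218 0.0413 0.08  ] top [0.521  0.0392 0.135 ]
```

```bash
python3 -m handwheel '[[[5,-40,0],-0.12,-1],[[10,-50,0],-0.15,-1],[[15,-50,-15],-0.15,-1],[[15,-50,-15],-0.15,-1],[[10,-40,-15],-0.15,-1],[[10,-20,0],-0.08,-1],[[0,0,0],0,-1],[[0,0,0],0,-1]]'
python3 - <<'E'
from h import *
shot("wrist","w16")
E
```

```text
clock: 16.65
tcp_pos: [0.5744, -0.1585, 0.3048]
eef_rot: [-2.894, 1.091, -0.036]
ft_force: [0.4, 0.5, 1.4]
width: 0.0851
tcp [ 0.5744 -0.1585  0.3048] j [-0.4872  0.2893  1.3173  0.051   1.5184  0.2317] x [ 0.7509 -0.6604  0.0044] z [ 0.0386  0.0372 -0.9986] F [0.4344 0.538  1.3968] w 0.0851 t 16.65
```

View pics/w16.png

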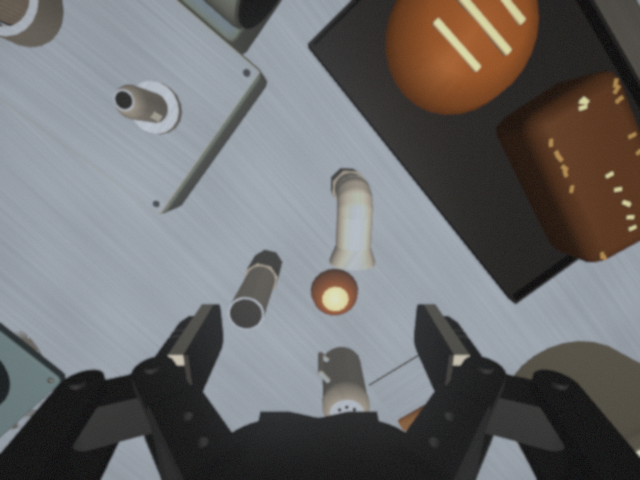

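Run:
```python
from h import *
c=calibration("wrist");im=cv2.imread("pics/w16.png")
h=cv2.cvtColor(im,cv2.COLOR_BGR2HSV)
cv2.imwrite("pics/w16c.png",cv2.resize(im[155:285,290:420],None,fx=4.5,fy=4.5,interpolation=2))
# bright, warm (cream) vs bluish table : b-r
b,g,r=[im[:,:,i].astype(int) for i in range(3)]
for y in range(180,272,6):
    row=(r-b)[y,315:395]; print(y,' '.join(f"{v:d}" for v in row[::2]))
```

```text
180 -16 -17 -16 -17 -17 -17 -17 -15 -5 10 16 10 7 3 6 7 8 11 13 13 13 14 14 13 9 2 -11 -15 -17 -16 -17 -17 -18 -18 -16 -17 -17 -17 -17 -16
186 -16 -17 -17 -17 -17 -17 -16 -16 -4 13 9 5 6 10 12 14 14 14 16 15 17 16 17 17 15 16 12 -3 -15 -17 -17 -17 -18 -17 -18 -16 -17 -19 -17 -18
192 -16 -18 -16 -17 -17 -15 -16 -17 -7 14 12 6 10 11 15 17 17 18 16 14 15 13 13 18 19 18 16 11 -4 -15 -17 -16 -18 -17 -17 -18 -18 -16 -17 -16
198 -16 -17 -16 -16 -18 -17 -16 -17 -16 -15 -1 7 13 17 19 18 17 15 13 10 7 8 9 11 13 18 20 20 9 -14 -17 -17 -17 -17 -16 -17 -17 -17 -18 -17
204 -18 -17 -16 -16 -17 -16 -16 -16 -15 -16 -15 -1 14 15 16 17 14 10 4 0 -3 -3 -1 0 5 12 17 19 11 -12 -16 -17 -17 -17 -19 -16 -18 -16 -16 -17
210 -17 -17 -18 -17 -18 -16 -17 -17 -17 -17 -15 0 14 18 17 11 3 -3 -9 -14 -15 -15 -14 -13 -7 0 7 16 14 -9 -18 -16 -16 -17 -18 -18 -18 -17 -17 -17
216 -16 -16 -16 -16 -16 -17 -17 -17 -18 -16 -15 3 15 18 18 9 2 -4 -11 -14 -16 -15 -15 -12 -8 -1 9 17 13 -11 -16 -17 -17 -17 -17 -18 -17 -17 -17 -17
222 -16 -17 -16 -18 -17 -16 -16 -17 -17 -17 -15 7 16 17 14 7 -3 -8 -13 -13 -17 -17 -16 -14 -9 -2 6 14 
[... 516 characters left out ...]
-16 -16 -17 -15 -15 -15 0 14 17 18 10 2 -8 -11 -14 -15 -15 -15 -14 -10 -4 4 12 12 -10 -16 -16 -17 -18 -16 -17 -17 -17 -16 -17 -16
252 -16 -17 -15 -18 -18 -17 -17 -17 -12 4 11 16 18 19 18 12 6 0 -5 -9 -11 -12 -7 -3 4 11 19 19 7 -13 -16 -16 -16 -16 -17 -18 -16 -16 -16 -18
258 -15 -17 -16 -16 -17 -15 -15 -10 8 12 16 18 17 17 12 6 1 -4 -8 -14 -14 -11 -8 -3 2 9 16 18 17 5 -14 -16 -16 -16 -17 -16 -15 -17 -17 -16
264 -16 -15 -16 -16 -15 -16 -16 -14 -1 12 16 16 15 11 6 0 -4 -9 -12 -13 -13 -13 -8 -3 2 6 11 15 18 11 -8 -17 -17 -16 -16 -18 -16 -16 -17 -16
270 -15 -15 -15 -15 -11 -4 7 15 18 22 22 21 17 9 3 -7 -12 -14 -15 -15 -15 -16 -15 -14 -13 -11 -14 -16 -17 -17 -16 -17 -16 -17 -15 -18 -16 -17 -16 -16
```

View pics/w16c.png

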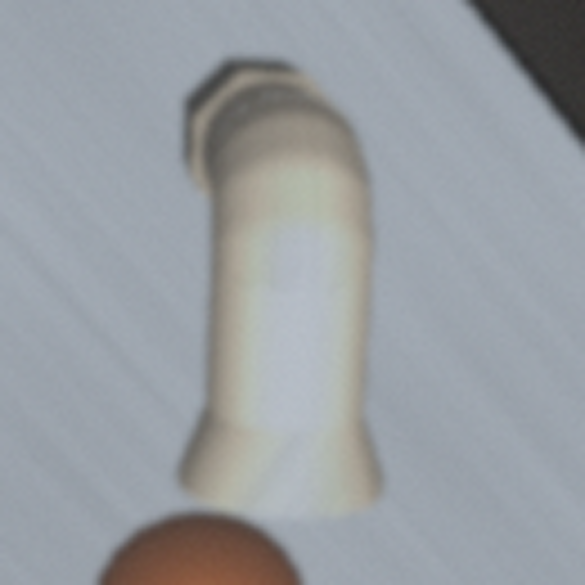

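Run:
```python
from h import *
c=calibration("wrist")
A=plane(c,354.6,210,.12);B=plane(c,352.6,246,.12)
l=plane(c,330,262.3,.12);r=plane(c,374.9,263.9,.12);M=(l+r)/2
n=(B-A)/np.linalg.norm(B-A);print(A,B,"n",n,np.arctan2(n[1],n[0]));w=(r-l);print("bell",M,np.linalg.norm(w),"perp heading",np.arctan2(-w[0],w[1]),np.arctan2(w[0],-w[1]))
# bell rear offset; axis pos
for hd in (np.arctan2(n[1],n[0]),):
    print("base",M[:2]-.070*np.array([np.cos(hd),np.sin(hd)]))
print("base by cuff?",plane(c,290+185/4.5,155+110/4.5,.03))
# cuff ring at z=.06 : visible ledge
s=get_state();r=R.from_rotvec(s["eef_rot"]).as_matrix();print("cam heading",np.arctan2(-r[1,1],-r[0,1]),"x",np.arctan2(r[1,0],r[0,0]))
```

```text
[ 0.6108 -0.1732  0.12  ] [ 0.5852 -0.2008  0.12  ] n [-0.6801 -0.7331  0.    ] -2.318719351868462
bell [ 0.5731 -0.2151  0.12  ] 0.047161144736547915 perp heading -2.3315626959995917 0.8100299575902015
base [ 0.6207 -0.1638]
base by cuff? [ 0.6105 -0.1432  0.03  ]
cam heading 0.8498315584862826 x -0.721212881121061
```

```bash
python3 -m handwheel '[[[20,-2,-30],-0.03,-1],[[20,-2,-40],0,-1],[[7,-2,-35],0,-1],[[0,0,-20],0,-1],[[0,0,0],0,-1],[[0,0,0],0,-1]]'
python3 - <<'E'
from h import *
im,c=shot("wrist","w17")
for p in ([.621,-.164,.12],[.573,-.215,.12],[.621,-.164,.138]): print(proj(c,p))
s=get_state();print(proj(c,s["tcp_pos"]))
E
```

```text
clock: 17.45
tcp_pos: [0.6232, -0.1562, 0.1807]
eef_rot: [-2.884, 1.116, -0.046]
ft_force: [-0.2, -0.2, 0.7]
width: 0.0853
tcp [ 0.6232 -0.1562  0.1807] j [-0.4477  0.4364  1.4045  0.0536  1.2754  0.2759] x [ 0.7392 -0.6734  0.0099] z [ 0.0453  0.0351 -0.9984] F [-0.2456 -0.2186  0.7011] w 0.0853 t 17.45
[323.2031 273.8443]
[321.2794 365.6744]
[323.9048 284.4328]
[318.6385 305.1273]
```

View pics/w17.png

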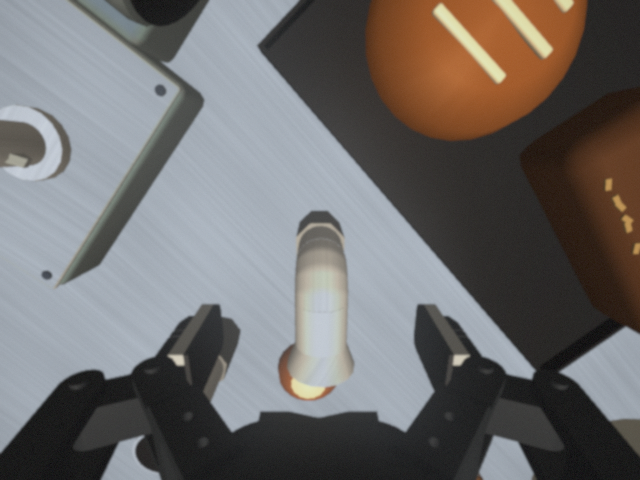

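```bash
python3 -m handwheel '[[[-2,-7,-20],0,-1],[[0,0,-30],0,-1],[[0,0,-25],0,-1],[[0,0,-15],0,-1],[[0,0,0],0,-1],[[0,0,0],0,-1]]'
python3 - <<'E'
from h import *
im,c=shot("wrist","w18")
ims,_=shot("scene","s18")
cv2.imwrite("pics/s18c.png",cv2.resize(ims[180:300,190:310,::-1],None,fx=5,fy=5,interpolation=2))
E
```

```text
clock: 18.25
tcp_pos: [0.6259, -0.1648, 0.0986]
eef_rot: [-2.885, 1.113, -0.072]
ft_force: [-0.0, -0.3, 0.7]
width: 0.0853
tcp [ 0.6259 -0.1648  0.0986] j [-0.4584  0.5081  1.5046  0.0587  1.0875  0.2519] x [ 0.74   -0.6721  0.0262] z [ 0.0607  0.028  -0.9978] F [-0.0478 -0.2855  0.6856] w 0.0853 t 18.25
tcp [ 0.6259 -0.1648  0.0987] j [-0.4584  0.508   1.5046  0.0587  1.0874  0.2519] x [ 0.74   -0.6721  0.0263] z [ 0.0608  0.0279 -0.9978] F [ 1.252  -0.0466  0.6013] w 0.0856 t 18.3
```

View pics/w18.png

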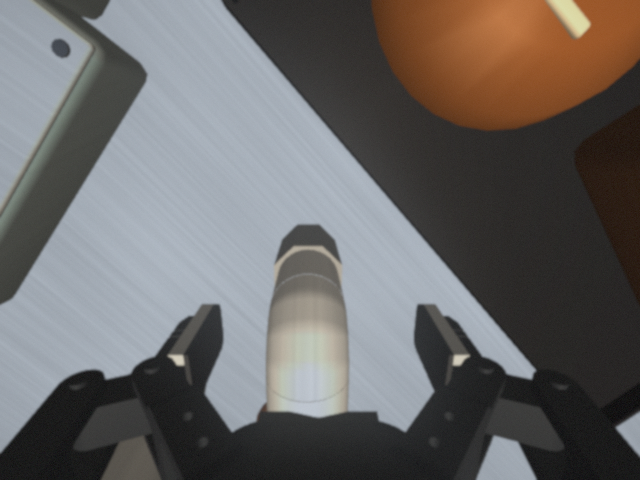

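View pics/s18c.png

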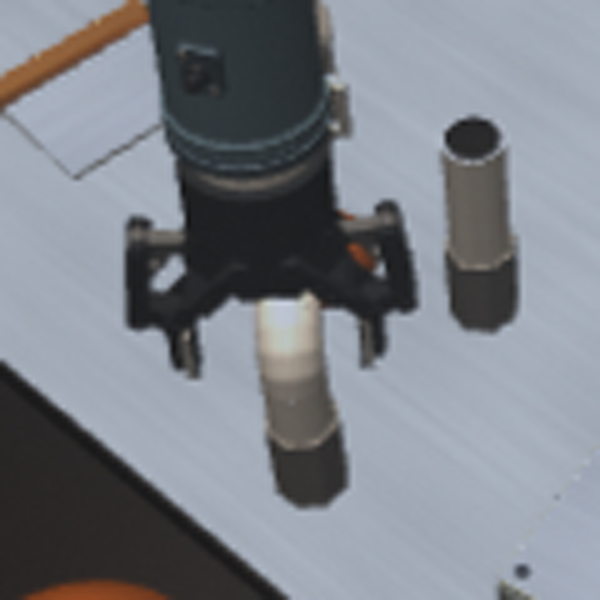

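```bash
python3 -m handwheel '[[[-4,1,-3],0,-1],[[-1,0,-7],0,-1],[[0,0,-6],0,-1],[[0,0,-4],0,-1],[[0,0,0],0,-1]]'
python3 - <<'E'
from h import *
im,c=shot("wrist","w19")
E
```

```text
clock: 18.98
tcp_pos: [0.6206, -0.1638, 0.0781]
eef_rot: [-2.886, 1.113, -0.074]
ft_force: [0.1, 0.5, -0.0]
width: 0.085
tcp [ 0.6206 -0.1638  0.0781] j [-0.4607  0.5212  1.5399  0.0604  1.0381  0.2462] x [ 0.74   -0.6721  0.0274] z [ 0.0618  0.0274 -0.9977] F [ 0.0818  0.4569 -0.0226] w 0.085 t 18.975
```

View pics/w19.png

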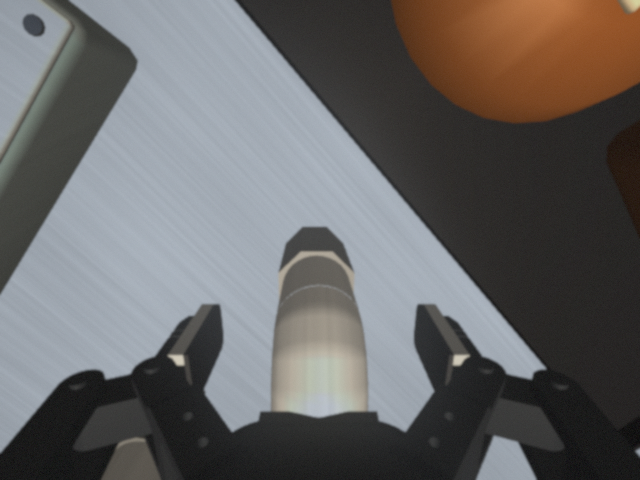

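```bash
python3 -m handwheel '[[[0,0,0],0,0.2],[[0,0,0],0,1],[[0,0,0],0,1],[[0,0,0],0,1],[[0,0,0],0,1],[[0,0,0],0,1]]' 70; python3 -m handwheel '[[[0,0,0],0,1],[[0,0,4],0,1],[[0,0,4],0,1],[[0,0,6],0,1]]' 70
python3 - <<'E'
from h import *
im,c=shot("wrist","w20")
ims,_=shot("scene","s20")
cv2.imwrite("pics/s20c.png",cv2.resize(ims[180:300,190:310,::-1],None,fx=5,fy=5,interpolation=2))
E
```

```text
clock: 19.77
tcp_pos: [0.6211, -0.1639, 0.079]
eef_rot: [-2.885, 1.113, -0.076]
ft_force: [0.0, 0.5, -0.1]
width: 0.0351
clock: 20.27
tcp_pos: [0.62, -0.1634, 0.0923]
eef_rot: [-2.885, 1.113, -0.071]
ft_force: [0.3, -0.4, -2.0]
width: 0.0349
tcp [ 0.62   -0.1634  0.0923] j [-0.4606  0.5058  1.5263  0.0594  1.0692  0.2483] x [ 0.7401 -0.6721  0.0253] z [ 0.0599  0.0284 -0.9978] F [ 0.2653 -0.4187 -1.9968] w 0.0349 t 20.275
tcp [ 0.6207 -0.1637  0.0934] j [-0.4606  0.5047  1.525   0.0594  1.0697  0.2483] x [ 0.7401 -0.672   0.027 ] z [ 0.0615  0.0276 -0.9977] F [ 0.538  -0.1361 -1.7327] w 0.0353 t 20.325
```

View pics/w20.png

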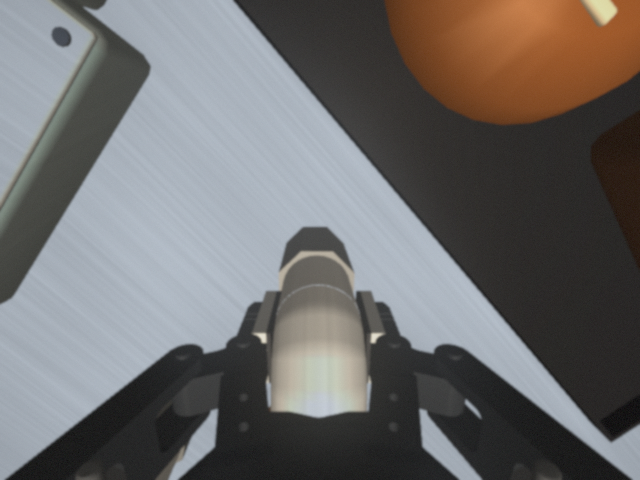

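View pics/s20c.png

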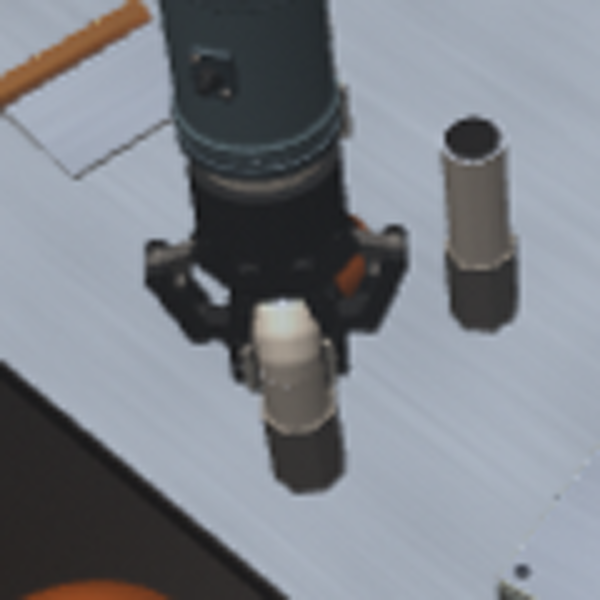

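```bash
python3 -m handwheel '[[[0,0,20],0,1],[[0,0,30],0,1],[[0,0,30],0,1],[[0,0,30],0,1],[[0,0,30],0,1],[[0,0,30],0,1],[[-5,10,15],0.05,1],[[-10,20,0],0.1,1]]';python3 -m handwheel '[[[-12,25,0],0.12,1],[[-12,25,0],0.12,1],[[-12,25,0],0.12,1],[[-12,25,0],0.12,1],[[-12,25,0],0.12,1],[[-12,25,0],0.1,1],[[-6,10,0],0.05,1],[[0,0,0],0,1]]'
python3 - <<'E'
from h import *
im,c=shot("wrist","w21")
ims,_=shot("scene","s21")
r=R.from_rotvec(get_state()["eef_rot"]).as_matrix();print("xdir",np.arctan2(r[1,0],r[0,0]))
E
```

```text
clock: 21.38
tcp_pos: [0.6041, -0.1337, 0.2835]
eef_rot: [-2.959, 0.89, -0.066]
ft_force: [0.1, 0.1, -2.8]
width: 0.035
clock: 22.38
tcp_pos: [0.5222, 0.0316, 0.2846]
eef_rot: [-3.065, -0.294, -0.035]
ft_force: [0.8, 0.4, -3.4]
width: 0.0351
tcp [0.5222 0.0316 0.2846] j [-0.1993  0.1665  1.5243  0.067   1.4472 -0.3985] x [0.9816 0.189  0.0289] z [ 0.017   0.0643 -0.9978] F [ 0.7928  0.3792 -3.4192] w 0.0351 t 22.375
tcp [0.5224 0.0312 0.2845] j [-0.1999  0.1669  1.5239  0.0669  1.4471 -0.3982] x [0.9817 0.188  0.029 ] z [ 0.0172  0.0642 -0.9978] F [-0.0061 -0.4133 -1.9769] w 0.035 t 22.425
xdir 0.18853654269170028
```

View pics/w21.png

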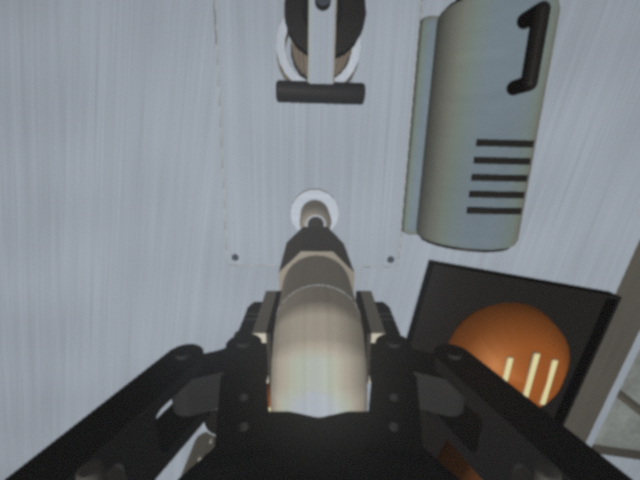

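Run:
```python
from h import *
c=calibration("wrist");t=get_state()["tcp_pos"]
im=cv2.imread("pics/w21.png")
hd=np.array([-np.sin(.18),np.cos(.18)])
zb=t[2]-.079
print(t,"front pred",proj(c,[*(t[:2]+.02*hd),zb]),"ledge z60 front",proj(c,[*(t[:2]+.02*hd),zb+.06]))
print("front meas",plane(c,316,227,zb)[:2]-.02*hd, "offset",(plane(c,316,227,zb)[:2]-.02*hd-t[:2])*1000)
for sp in ((.5215,.040),):
  print("spig top pred",proj(c,[*sp,.135]),"root",proj(c,[*sp,.08]))
cv2.imwrite("pics/w21c.png",cv2.resize(im[180:310,250:380],None,fx=4.5,fy=4.5,interpolation=2))
ims=cv2.imread("pics/s21.png");cv2.imwrite("pics/s21c.png",cv2.resize(ims[180:320,260:400],None,fx=4.2,fy=4.2,interpolation=2))
```

```text
[0.5227 0.0308 0.2844] front pred [316.2554 228.4971] ledge z60 front [318.8539 254.2994]
front meas [0.5223 0.0318] offset [-0.3711  1.0126]
spig top pred [314.9828 222.6209] root [314.0079 211.9322]
```

View pics/w21c.png

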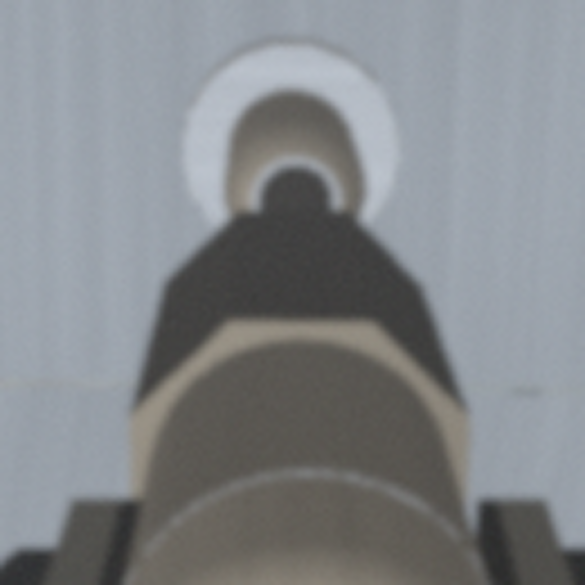

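View pics/s21c.png

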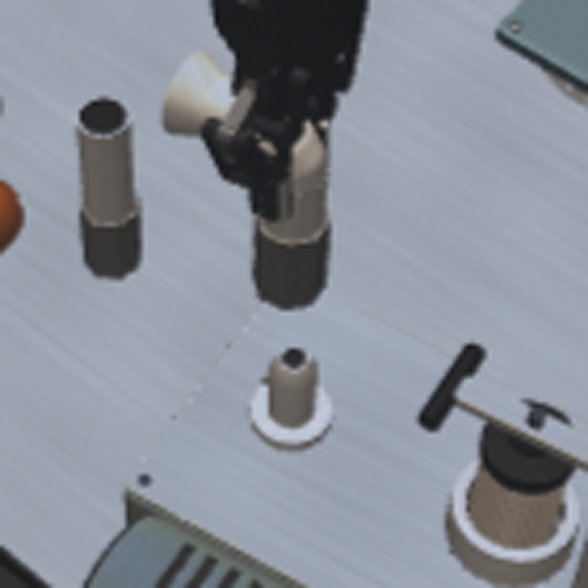

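```bash
python3 -m handwheel '[[[0,4,-10],0,1],[[0,4,-15],0,1],[[0,0,-15],0,1],[[0,0,-12],0,1],[[0,0,-8],0,1],[[0,0,0],0,1]]'
python3 - <<'E'
from h import *
im,c=shot("wrist","w22")
ims,_=shot("scene","s22")
cv2.imwrite("pics/w22c.png",cv2.resize(im[160:310,240:390,::-1],None,fx=4,fy=4,interpolation=2))
cv2.imwrite("pics/s22c.png",cv2.resize(ims[200:310,280:390,::-1],None,fx=5.3,fy=5.3,interpolation=2))
E
```

```text
clock: 23.22
tcp_pos: [0.5225, 0.0374, 0.218]
eef_rot: [-3.066, -0.284, -0.03]
ft_force: [-0.3, -0.4, -2.8]
width: 0.0353
tcp [0.5225 0.0374 0.218 ] j [-0.1874  0.2111  1.6327  0.0682  1.2968 -0.3906] x [0.9828 0.183  0.0253] z [ 0.0137  0.0641 -0.9978] F [-0.2625 -0.3722 -2.8204] w 0.0353 t 23.225
tcp [0.5228 0.0373 0.2185] j [-0.1874  0.2107  1.632   0.0682  1.2971 -0.3906] x [0.9828 0.183  0.0261] z [ 0.0146  0.064  -0.9978] F [-0.2511  0.4464 -2.4936] w 0.0351 t 23.275
```

View pics/w22c.png

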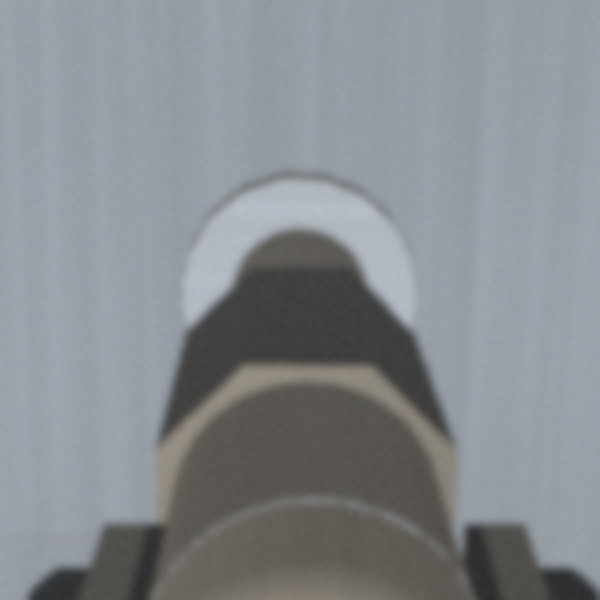

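View pics/s22c.png

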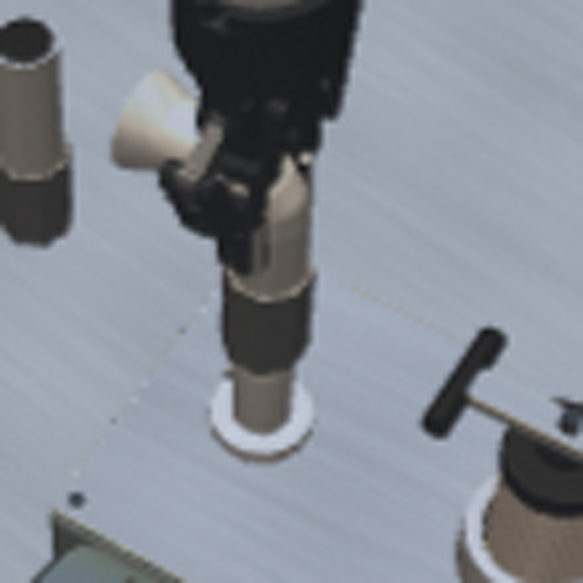

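Run:
```python
from h import *
c=calibration("wrist");t=get_state()["tcp_pos"];hd=np.array([-np.sin(.175),np.cos(.175)])
u=lambda x,y:(240+x/4-.4,160+y/4-.4)
print(t);print("spig from front",plane(c,*u(301,174),.08)[:2]-.026*hd,"collar sides",(plane(c,*u(183,285),.08)[:2]+plane(c,*u(415,285),.08)[:2])/2, "spigot wall front z? ")
zb=t[2]-.079;print("base",plane(c,*u(301,267),zb)[:2]-.02*hd)
print("ledge",plane(c,*u(309,364),zb+.06)[:2]-.02*hd)
```

```text
[0.5231 0.0372 0.219 ]
spig from front [0.5225 0.0398] collar sides [0.522  0.0412] spigot wall front z? 
base [0.5217 0.0386]
ledge [0.5217 0.039 ]
```

```bash
python3 -m handwheel '[[[0,1.5,-5],0,1],[[0,0,-6],0,1],[[0,0,-6],0,1],[[0,0,-5],0,1],[[0,0,0],0,1]]' 90
python3 - <<'E'
from h import *
im,c=shot("wrist","w23")
E
```

```text
clock: 23.95
tcp_pos: [0.5235, 0.0387, 0.1965]
eef_rot: [-3.067, -0.285, -0.036]
ft_force: [0.5, 0.3, -2.2]
width: 0.035
tcp [0.5235 0.0387 0.1965] j [-0.1842  0.2281  1.6657  0.069   1.2429 -0.3914] x [0.9827 0.1831 0.0288] z [ 0.0174  0.0632 -0.9978] F [ 0.5014  0.2566 -2.1848] w 0.035 t 23.95
```

```bash
python3 -m handwheel '[[[0,0,-5],0,1],[[0,0,-5],0,1],[[0,0,0],0,1]]' 90;python3 -m handwheel '[[[0,0,-5],0,1],[[0,0,0],0,1]]';python3 -m handwheel '[[[0,0,-5],0,1],[[0,0,0],0,1]]'
```

```text
clock: 24.38
tcp_pos: [0.5238, 0.0385, 0.1864]
eef_rot: [-3.067, -0.285, -0.037]
ft_force: [-0.2, -1.1, -3.3]
width: 0.0348
clock: 24.62
tcp_pos: [0.5239, 0.038, 0.182]
eef_rot: [-3.069, -0.285, -0.038]
ft_force: [-0.7, -1.3, -3.9]
width: 0.0347
clock: 24.88
tcp_pos: [0.5236, 0.0377, 0.1774]
eef_rot: [-3.069, -0.286, -0.037]
ft_force: [-1.6, -2.2, -6.1]
width: 0.0349
```

```bash
python3 -m handwheel '[[[0,0,-5],0,1],[[0,0,0],0,1]]' 90;python3 -m handwheel '[[[0,0,-5],0,1],[[0,0,0],0,1]]';python3 -m handwheel '[[[0,0,-4],0,1],[[0,0,0],0,1]]'
python3 - <<'E'
from h import *
im,c=shot("wrist","w24")
ims,_=shot("scene","s24")
cv2.imwrite("pics/ws24c.png",np.hstack([cv2.resize(im[160:310,240:390,::-1],(400,400),interpolation=2),cv2.resize(ims[200:310,280:390,::-1],(400,400),interpolation=2)]))
E
```

```text
clock: 25.12
tcp_pos: [0.5235, 0.0376, 0.172]
eef_rot: [-3.069, -0.286, -0.037]
ft_force: [-0.3, -1.6, -5.9]
width: 0.0344
clock: 25.38
tcp_pos: [0.5236, 0.0376, 0.1666]
eef_rot: [-3.069, -0.286, -0.037]
ft_force: [-0.5, -2.1, -5.8]
width: 0.0347
clock: 25.62
tcp_pos: [0.5236, 0.0376, 0.1623]
eef_rot: [-3.069, -0.285, -0.037]
ft_force: [0.1, -1.3, -5.8]
width: 0.0351
tcp [0.5236 0.0376 0.1623] j [-0.1848  0.2597  1.7142  0.069   1.1617 -0.3976] x [0.9826 0.1836 0.0293] z [ 0.0184  0.0609 -0.998 ] F [ 0.1059 -1.2624 -5.7714] w 0.0351 t 25.625
tcp [0.5236 0.0376 0.1622] j [-0.1848  0.2597  1.7143  0.069   1.1618 -0.3976] x [0.9826 0.1836 0.0291] z [ 0.0182  0.0609 -0.998 ] F [-1.0483 -0.5278 -4.4487] w 0.0344 t 25.675
```

View pics/ws24c.png

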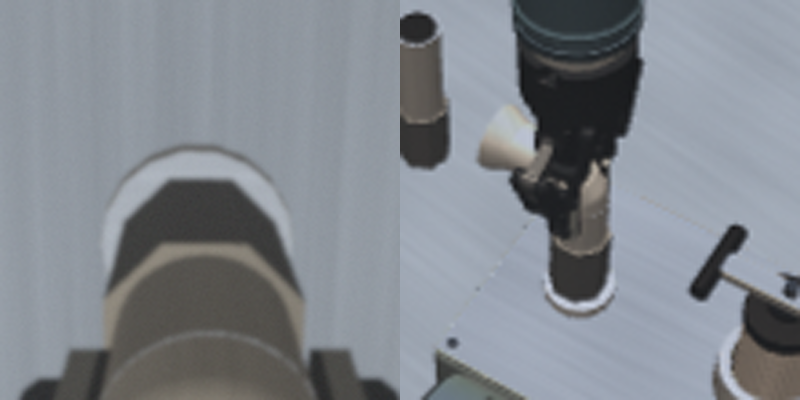

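```bash
python3 -m handwheel '[[[0,0,-4],0,1],[[0,0,0],0,1]]' 90;python3 -m handwheel '[[[0,0,-4],0,1],[[0,0,0],0,1]]';python3 -m handwheel '[[[0,0,-3],0,1],[[0,0,0],0,1]]'
```

```text
clock: 25.98
tcp_pos: [0.524, 0.038, 0.1591]
eef_rot: [-3.068, -0.285, -0.039]
ft_force: [-2.7, -0.3, -1.7]
width: 0.0349
clock: 26.22
tcp_pos: [0.5239, 0.038, 0.1595]
eef_rot: [-3.069, -0.287, -0.041]
ft_force: [-2.2, 0.3, -3.7]
width: 0.0345
clock: 26.48
tcp_pos: [0.5238, 0.0381, 0.1592]
eef_rot: [-3.069, -0.287, -0.044]
ft_force: [-3.0, -0.5, -3.8]
width: 0.0346
```

```bash
python3 -m handwheel '[[[0,0,-6],0,1]]' 90; python3 -m handwheel '[[[0,0,0],0,1]]';python3 -m handwheel '[[[0,0,3],0,1]]';python3 -m handwheel '[[[0,0,2],0,1]]'
```

```text
clock: 26.6
tcp_pos: [0.5247, 0.0377, 0.1587]
eef_rot: [-3.071, -0.289, -0.049]
ft_force: [-22.6, -2.8, 69.4]
width: 0.0347
clock: 26.72
tcp_pos: [0.5238, 0.0381, 0.1595]
eef_rot: [-3.07, -0.289, -0.048]
ft_force: [-2.7, 1.0, -5.2]
width: 0.0347
clock: 26.85
tcp_pos: [0.5236, 0.0382, 0.1618]
eef_rot: [-3.07, -0.289, -0.047]
ft_force: [1.1, -2.7, -15.9]
width: 0.0346
clock: 26.98
tcp_pos: [0.5234, 0.0382, 0.1619]
eef_rot: [-3.07, -0.289, -0.045]
ft_force: [3.3, -1.9, -18.6]
width: 0.0347
```

```bash
python3 -m handwheel '[[[0,0,-3],0,1],[[0,0,-2],0,1],[[0,0,0],0,1],[[0,0,0],0,0.2],[[0,0,0],0,-1],[[0,0,0],0,-1],[[0,0,0],0,-1],[[0,0,0],0,-1]]' 60
python3 - <<'E'
from h import *
im,c=shot("wrist","w25")
E
```

```text
clock: 27.98
tcp_pos: [0.5271, 0.038, 0.1609]
eef_rot: [-3.07, -0.289, -0.057]
ft_force: [-0.4, -0.6, 0.1]
width: 0.0854
tcp [0.5271 0.038  0.1609] j [-0.184   0.2592  1.7189  0.0714  1.1445 -0.4004] x [0.9818 0.1851 0.0421] z [ 0.0314  0.0602 -0.9977] F [-0.3719 -0.552   0.0739] w 0.0854 t 27.975
```

View pics/w25.png

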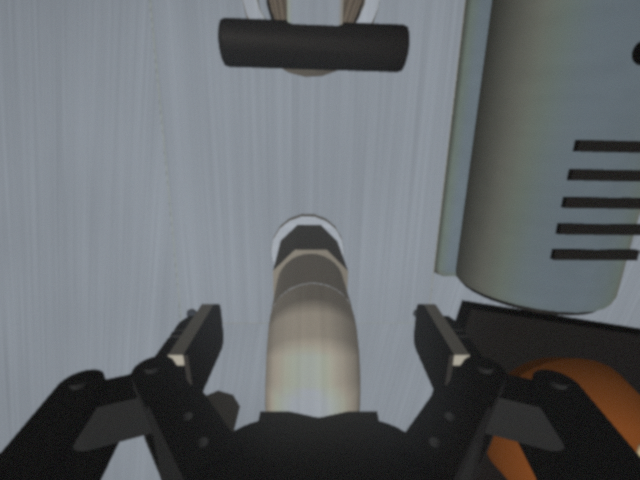

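```bash
python3 -m handwheel '[[[-2,0,15],0,-1],[[0,0,25],0,-1],[[0,0,30],0,-1],[[0,0,40],0,-1],[[0,0,40],0,-1],[[0,-20,30],0,-1],[[-20,-40,0],0,-1],[[0,0,0],0,-1]]' 60
python3 - <<'E'
from h import *
im,c=shot("wrist","w26");ims,_=shot("scene","s26");shot("top","t26")
cv2.imwrite("pics/s26c.png",cv2.resize(ims[190:350,270:450,::-1],None,fx=4.3,fy=3.7,interpolation=2))
E
```

```text
clock: 29.02
tcp_pos: [0.503, -0.0229, 0.355]
eef_rot: [-3.073, -0.292, -0.068]
ft_force: [0.4, 0.9, 0.6]
width: 0.0853
tcp [ 0.503  -0.0229  0.355 ] j [-0.3157  0.0953  1.4406  0.0668  1.5867 -0.5032] x [0.9812 0.1867 0.0488] z [ 0.0386  0.0576 -0.9976] F [0.3753 0.9472 0.6137] w 0.0853 t 29.025
tcp [ 0.5037 -0.0218  0.3553] j [-0.3139  0.0957  1.4397  0.0678  1.5863 -0.5024] x [0.981  0.1876 0.0501] z [ 0.0398  0.0583 -0.9975] F [ 0.7253 -0.2688 -0.4452] w 0.0853 t 29.075
tcp [ 0.5039 -0.0211  0.3547] j [-0.3126  0.0965  1.4401  0.0681  1.5859 -0.502 ] x [0.9808 0.1885 0.0495] z [ 0.0391  0.0589 -0.9975] F [-1.3109 -0.917  -0.3461] w 0.0856 t 29.125
```

View pics/w26.png

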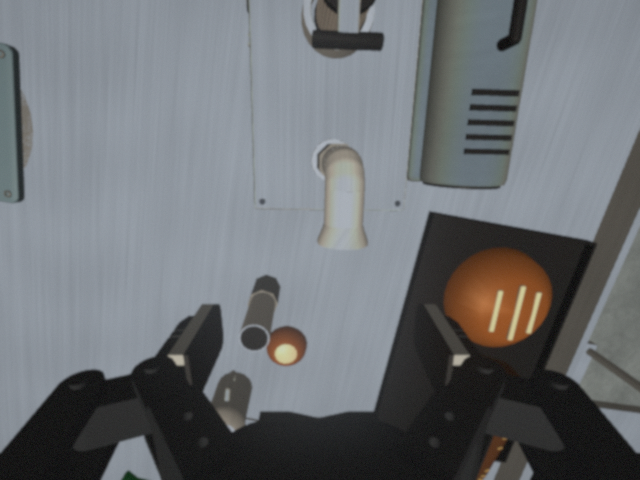

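View pics/s26c.png

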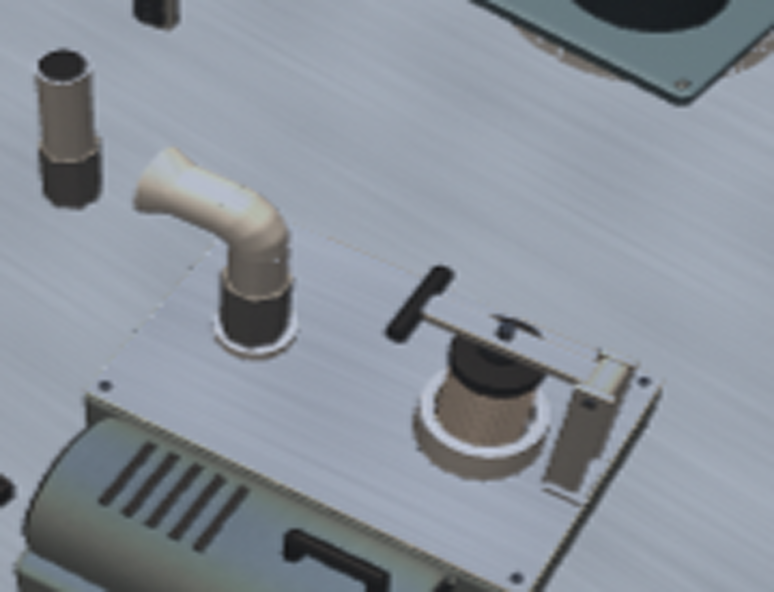

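Run:
```python
from h import *
c=calibration("wrist");S=calibration("scene")
y=np.array([-np.sin(.168),np.cos(.168)]);ctr=np.array([.5072,.1235]);piv=ctr+.13*y
l=plane(c,318,245,.2)[:2];r=plane(c,367.5,247,.2)[:2];M=(l+r)/2;w=r-l
hd=np.arctan2(-w[0],w[1]);print("bell",M,np.linalg.norm(w),"heading",hd if hd<0 else hd-np.pi,"target",-1.403,"axis->",M+.07*y,"spigot",ctr-.085*y)
for t in (0,.06,.12): 
    P=[*(piv-.112*np.cos(t)*y),.185+.112*np.sin(t)];print(t,"handle pred scene",proj(S,P),"wrist",proj(c,P))
im=cv2.imread("pics/s26.png")
print("ends meas scene", (270+392/4.3,190+336/3.7),(270+447/4.3,190+271/3.7))
x=np.array([np.cos(.168),np.sin(.168)])
for q in ([0,0],):
  pass
f=5;x0,y0=300,215;cr=cv2.resize(im[y0:y0+110,x0:x0+150],None,fx=f,fy=f,interpolation=2)
for t,col in ((0,(0,255,0)),(.1,(0,0,255))):
    b=piv-.112*np.cos(t)*y;z=.185+.112*np.sin(t)
    pts=[(proj(S,[*(b+s*x),z])-[x0-.5,y0-.5])*f for s in (-.03,.03)]
    cv2.line(cr,*[tuple(map(int,p)) for p in pts],col,1)
sp=ctr-.085*y
for s_,z in ((.02,.08),(.02,.14)):
    pts=[(proj(S,[sp[0]+s_*np.cos(a),sp[1]+s_*np.sin(a),z])-[x0-.5,y0-.5])*f for a in np.linspace(0,6.28,50)]
    cv2.polylines(cr,[np.int32(pts)],True,(0,255,255),1)
cv2.imwrite("pics/chk.png",cr)
```

```text
bell [ 0.5362 -0.0305] 0.04690699708147428 heading -1.436571518829973 target -1.403 axis-> [0.5245 0.0385] spigot [0.5214 0.0397]
0 handle pred scene [367.3353 270.1654] wrist [345.9966  42.6866]
0.06 handle pred scene [367.6824 268.6039] wrist [347.0465  39.9527]
0.12 handle pred scene [368.1828 267.1062] wrist [348.1661  36.5349]
ends meas scene (361.16279069767444, 280.81081081081084) (373.95348837209303, 263.2432432432432)
```

View pics/chk.png

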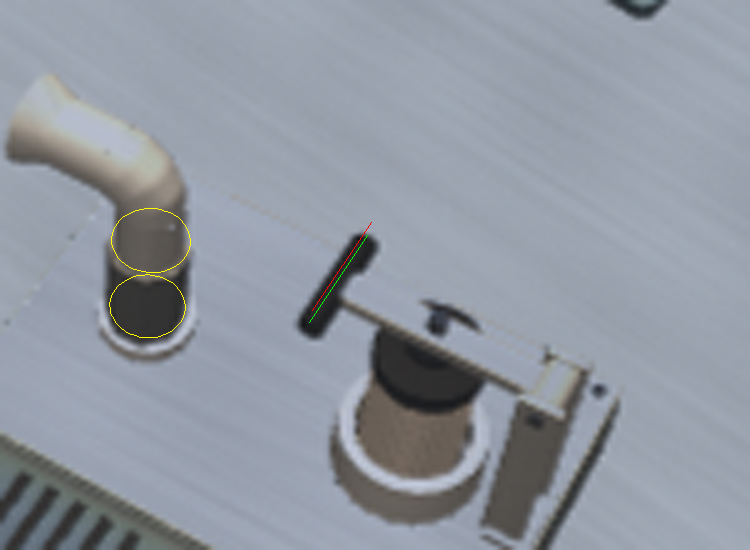

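Run:
```python
from rig import *
print(close_job())
```

```text
the job is handed in; nothing more can be done
None
```

The job is handed in at about 29 s of the 64 s allowed. My last checks agree with a finished job, but I could not see the spring button itself.

- **Cartridge:** I stood it in the cradle. The wrist view puts its axis about 2 mm from the cradle axis or less.
- **Clamp:** I pushed the bar over and pressed it down until it stopped at 43 N. It stayed down after I let go. The last scene picture shows the handle about 2 pixels below where I drew it for a level bar. An earlier two-view measurement put it at 176 mm instead of 185 mm, which I take as measuring error.
- **Elbow pipe:** I turned it and pushed it onto the spigot until it met the collar, at the expected height and 69 N. A test pull then gave about 2.5 mm of play before it caught at 18 N, so the button has popped out through the hole. I pushed it back down and released it.
    - **Heading:** the final view puts it about 0.03 rad off.
    - **Axis:** one measurement put it about 3 mm from the spigot axis. The fit itself allows only about 1 mm, so I take most of that as measuring error.
- **Bystanders:** the arm did not touch any of them. The straight pipe, roll and shaker are standing in the last wrist picture. I did not measure any bystander's position again at the end.

The tool's tilt crept up to about 0.06 rad over the run. The tilt at release matched the tilt at the grasp to about 0.015 rad, so the cartridge and the pipe should both be straight.

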